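# Load the sample warmer, lock its cover and turn it to full heat

### The arm

A 6-joint arm with a two-finger parallel gripper is mounted at the origin on the work surface. World frame = base frame: x ahead of the robot, y to its left, z up, the work surface at z = 0. Lengths are in m, angles in rad, forces in N, time in s.
With the tool pointing down it reaches from about 0.3 to 0.95 m from the base axis. Payload 3.1 kg.
Tool frame: the origin (TCP) lies on the centre line of the jaws, within the pads' length; the fingertips stand 25 mm ahead of it and the grasp point (between the pads) lies 6 mm ahead of it (ctrl.tips_ahead is the distance from the TCP to the fingertips, in m); z points along the fingers, y is the line along which they close (so a half turn about z gives the same grasp; the last joint's range is limited). The gripper opens to 85 mm and grips with 20 to 120 N. Pads are 22 mm wide; open, the fingers measure 114 mm over their backs; the gripper's body (76 mm by 85 mm) begins 54 mm behind the grasp point. The pads swing forward as they close: fully open they stand 13 mm farther back than shut.
Start: joints at [1.038, 0.308, 1.634, -0, 1.2, -0.07], TCP at [0.279, 0.559, 0.256] pointing down, gripper open.
Joint ranges: [-3.06, 3.06], [-0.79, 1.96], [0.05, 2.63], [-1.19, 4.34], [0.05, 2.64], [-2.94, 2.94]. Speed limits (rad/s): [2.79, 2.79, 3.14, 3.14, 3.14, 3.14].

### API

Orientations are given as a unit quaternion [w, x, y, z].
In Python, from cell import ctrl gives the robot as it stands.
- The arm moves only by the tool play_rows, never from a script. Its arguments are lists of equal length, an entry for each row: "offset": the shift along the tool's x, y, z in cm, a list of three; "turn": the turn about the tool's z in degrees. A call has 1 to 5 rows; each row shifts and turns the commanded pose from where the row before left it, along the tool's axes as they then stand; what a row does not reach is not made up. A row lasts 1/8 s, in which the tool goes at most 62.5 mm and 10.7 degrees, less where a joint would pass 70% of its speed; a pose out of reach is approached as far as the arm can. A call is refused whole if a number of a shift passes 6.25 or a number of a turn 10.7, either way. A call with a gripper value outside its range is refused whole. "jaw" is the opening, from -1 (shut) to 1 (fully open), set as the call begins (left out, the last holds). The fingers move at their own pace and stop on an object; "squeeze" is the grip in N (left out, the last holds). Time passes only in rows, so rows that do not move let the fingers close. It gives the time, the measured TCP pose, the force, the opening and the grip force at its end, in the units of the state.
- ctrl.read_state(): the state, without advancing time (a new reading comes with each control period).
- ctrl.camera(name): name is "side" or "top"; returns a dict with "color" (420x560x3 uint8, red, green, blue), "range_z" (420x560 float32, m along the optical axis (not along the pixel's ray), 0 where there is no reading), "camera_matrix" (3x3 intrinsics, pixels), "R" (3x3) and "t" (3): a world point X has camera coordinates R X + t. Camera axes: x right, y down, z forward; pixel columns grow to the right and rows downward; lengths in m; the calibration is good to about 2 mm. A picture is of the moment at which its call begins.
- ctrl.job_done(): hands the job in; it is judged then, once.
Trained networks look in a picture, given as the dict that the camera call returned (one of the last four; its "shot" number tells which), for a name from the list of things; names that differ only in an ending like _2 or _b are one class to them, and where a whole thing is asked for, a point or a joint stands for the part that bears it (a point fixed in the world has none). Each returns a list of dicts, best first, with "conf" (0 to 1); they miss things now and then, are a little off and sometimes report something else, mostly with a low value. They report only what shows in the picture. A call takes as long as a camera call. They do not tell look-alikes from the thing itself.
- ctrl.boxes_of(picture, name): "centre" ([column, row] in pixels, amid what is visible of it).
- ctrl.trace(picture, name): "pixels" (420x560 bool, what is visible of it) and "centre" ([column, row] in pixels, amid what is visible of it).
The state is a dict: "time": time; "q": joint angles; "joint_velocities": joint speeds; "effort": joint torques, N m; "eef_pos": TCP position; "eef_rot": TCP orientation; "ft_force": force on the tool from outside, world axes, zero at the start; "ft_torque": the same for the moment, N m; "opening": finger opening in m; "finger_force": force on a finger pad.
Only numpy, scipy, OpenCV 4.12 (cv2) and the standard library are available. Lean on these libraries where they do the work, as an engineer would, in place of code of your own. Each camera call takes 0.05 s, during which the arm holds its last target. There are 200 camera calls.

### The job

Load the sample warmer: put every flask lying on the bench into the bay away from the knob and every round jar into the bay beside the knob. Then close it with the aluminium cover: angle the cover's tongue into the groove under the warmer's lip and lower the cover flat inside the rim so that it is locked; after that turn the heat knob clockwise all the way to its stop. Leave the other glassware on the bench where it is.

Things in the scene. Friction and masses are not known exactly. Their poses are not given: they have to be found in the camera images.
- warmer: White bench-top sample warmer, fixed, yawed up to 0.12 rad. Origin on the bench under the middle of its open well; x from the grooved side (nearest the robot) to the front-stop side, y to the side without knob, z up. Well: x -75..75, y -99..99 mm, floor 12 mm above the bench, parted along x at y = 0 by a divider 6 mm thick, top at 50 mm. Outside: x -118..105, y -205..120 mm.
- bay_knob (a point): Middle of the floor of the bay beside the knob (for the jars): 150 mm (x) by 96 mm (y), axes as the warmer's. Up to three jars, which fit in a row along x.
- bay_plain (a point): Middle of the floor of the bay away from the knob (for the flasks): 150 mm (x) by 96 mm (y), axes as the warmer's. Two flasks lying along x fit one behind the other.
- seat (a point): Middle of the cover's closed place, over the middle of the well, 56 mm above the bench: height of the level seat around the well that carries the cover's underside. A rim 12 mm higher bounds it: side rims with inner faces at y = +-112 mm, a front stop with inner face at x = 93 mm. Axes as the warmer's.
- groove (a point): Middle of the groove's mouth, on the seat straight below the lip's edge, 85 mm from the seat point towards -x; axes as the warmer's. From here the seat runs 25 mm to -x, beneath the lip, to a back wall. The lip's underside is 13 mm above this point, its top 21 mm. The seat also reaches 10 mm to +x of this point, where the well begins.
- cover: Loose cover, 0.3 to 0.5 kg: aluminium plate 170 (x) by 214 (y) by 15 mm thick, origin in the middle of its underside. Steel tongue on its -x edge: 18 mm long, 206 mm wide, 6 mm thick, flush with the underside. Starts flat on the bench, tongue towards the robot (yaw up to 0.2 rad).
- cover_grip (a point): Centre of the black upright grip rib on the cover's top: 14 mm thick (x), 90 mm long (y), 36 mm high; 33 mm above the cover's underside, 18 mm above its top face, over the middle of the plate. Axes as the cover's.
- tongue (a point): Middle of the tongue's tip, on its underside, 103 mm from the cover's origin towards its -x; axes as the cover's. Closed, it is 10 to 18 mm beyond the groove point and the front edge is behind the front stop. The stop bars the way to a level cover: the tongue enters with the front edge raised (about 0.2 rad), then the front comes down.
- flask1_mid (a point): Clear flask, white inside, with a white screw cap, lying on its side: square-sided body 44 x 40 x 38 mm high, then a round cap (26 mm across) at its +x end, 62 mm long in all. The point is its centre, 19 mm above its underside; x along its length to the cap, z up. 70 g. May be absent.
- flask2_mid (a point): Clear flask, white inside, with a white screw cap, lying on its side: square-sided body 44 x 40 x 38 mm high, then a round cap (26 mm across) at its +x end, 62 mm long in all. The point is its centre, 19 mm above its underside; x along its length to the cap, z up. 70 g. May be absent.
- jar1_mid (a point): Round clear glass jar with a white lid, standing: 40 mm diameter, 40 mm high. The point is its centre, 20 mm above its underside, z up. 80 g. May be absent.
- jar2_mid (a point): Round clear glass jar with a white lid, standing: 40 mm diameter, 40 mm high. The point is its centre, 20 mm above its underside, z up. 80 g. May be absent.
- jar3_mid (a point): Round clear glass jar with a white lid, standing: 40 mm diameter, 40 mm high. The point is its centre, 20 mm above its underside, z up. 80 g. May be absent.
- heat (a joint): Heat knob: angle in rad, 0 fully anticlockwise to 2.4 at the clockwise stop (clockwise seen from above); starts at 0.3 to 1.1 and stays where it is left (friction about 0.04 N m).
- heat_grip (a point): On the knob's upright axis, at the height to grip: black knob on the console with a straight bar across it, 46 mm long, 14 mm wide, 32 mm high, top 7 mm above this point; below it a round disc 48 mm across, its top 23 mm below this point; the console's top is 37 mm below. At 0 the bar lies along the warmer's x; at angle a it has turned by a clockwise from above.
- reagent: Bystander: glass bottle, 72 mm diameter, 150 mm high. Origin under its middle.
- beaker: Bystander: glass beaker, 76 mm across, 90 mm high. Origin under its middle.
- amber: Bystander: amber jar, 68 mm diameter, 120 mm high. Origin under its middle.
Things that resemble listed ones, but are neither listed nor needed, are in the scene too. What is shaped like the part that bears flask1_mid but black or blue is not meant.

How it is judged:
On the way, in this order (a step that is already met when the one before it is completed fails the run):
1. every flask is in the bay away from the knob and every jar in the bay beside it (x of flask1_mid in the frame of bay_plain between -0.075 and 0.075 m and y of flask1_mid in the frame of bay_plain between -0.048 and 0.048 m and z of flask1_mid in the frame of bay_plain between 0 and 0.032 m and x of flask2_mid in the frame of bay_plain between -0.075 and 0.075 m and y of flask2_mid in the frame of bay_plain between -0.048 and 0.048 m and z of flask2_mid in the frame of bay_plain between 0 and 0.032 m and x of jar1_mid in the frame of bay_knob between -0.075 and 0.075 m and y of jar1_mid in the frame of bay_knob between -0.048 and 0.048 m and z of jar1_mid in the frame of bay_knob between 0 and 0.032 m and x of jar2_mid in the frame of bay_knob between -0.075 and 0.075 m and y of jar2_mid in the frame of bay_knob between -0.048 and 0.048 m and z of jar2_mid in the frame of bay_knob between 0 and 0.032 m and x of jar3_mid in the frame of bay_knob between -0.075 and 0.075 m and y of jar3_mid in the frame of bay_knob between -0.048 and 0.048 m and z of jar3_mid in the frame of bay_knob between 0 and 0.032 m), for 0.2 s.
2. the cover lies flat on its seat with its tongue in the groove (x of tongue in the frame of groove between -0.026 and -0.007 m and y of tongue in the frame of groove between -0.012 and 0.012 m and z of tongue in the frame of groove between -0.004 and 0.004 m and angle between cover_grip's own z axis and vertical below 0.03 rad and angle between the x axis of cover_grip and the x axis of warmer, either way round below 0.09 rad and z of cover_grip in the frame of groove between 0.029 and 0.037 m), for 0.2 s.
3. the heat knob is at its clockwise stop (value of joint heat above 2.3 rad), for 0.2 s.
At the end, for the whole second after the job is handed in: All flasks present are within the bay away from the knob and all jars present within the bay beside it; the cover is at rest on its seat, level within 0.03 rad, height within 4 mm, its tongue 7 mm or more under the lip and at most 12 mm off sideways; the knob is within 0.1 rad of its clockwise stop (all of step 1 and all of step 2 and value of joint heat above 2.3 rad and linear speed of cover below 0.01 m/s); the robot touches nothing.
It fails at once if the glass bottle is moved more than 30 mm (distance of reagent from where it was at the start of the episode above 0.03 m).
It fails at once if the beaker is moved more than 30 mm (distance of beaker from where it was at the start of the episode above 0.03 m).
It fails at once if the amber jar is moved more than 30 mm (distance of amber from where it was at the start of the episode above 0.03 m).
Of flask1, flask2, jar1, jar2, jar3 only 3 to 5 are there at a start; the rules pass over those that are not, and their reading is None.
At some moment in a run one of flask1, flask2, jar1, jar2, jar3 may be knocked a few centimetres aside while the robot is not near it.
It also fails if it takes over 210 s, if anything falls off the work surface, if the arm or the gripper's body presses on something with over 40 N, if the wrist force passes 120 N, or if a joint passes its speed limit or range.

## Working session

There is one attempt and no reset: what is moved stays moved. The work goes in short steps, Python scripts to look and compute and a tool call to move; the robot and the scene stay as the last step left them, time stands still between calls to the robot, and variables do not carry over. Pictures are saved under pics/ and viewed, at most 14 in all, crops included, and the job is handed in when it is done.

Besides the shell and the picture viewer there is one more tool, called in YAML: its name, and indented under it one key for each argument. play_rows: Moves the arm, as the interface text tells. Its arguments: {"type":"object","properties":{"offset":{"type":"array"},"turn":{"type":"array"},"jaw":{"type":"number"},"squeeze":{"type":"number"}},"required":["offset","turn"]}

```bash
mkdir -p pics; ls; cat > h.py <<'E'
import numpy as np, cv2
from cell import ctrl
def shot(name,fn=None):
    p=ctrl.camera(name)
    if fn: cv2.imwrite('pics/'+fn,cv2.cvtColor(p['color'],cv2.COLOR_RGB2BGR))
    return p
def cloud(p):
    z=p['range_z']; K=p['camera_matrix']; v,u=np.mgrid[:z.shape[0],:z.shape[1]]
    c=np.stack([(u-K[0,2])*z/K[0,0],(v-K[1,2])*z/K[1,1],z],-1)
    X=(c-p['t'])@p['R']; X[z==0]=np.nan
    return X
def px(p,X):
    c=p['R']@np.asarray(X)+p['t']; c=p['camera_matrix']@c; return c[:2]/c[2]
def ray_at(p,uv,h):
    K=p['camera_matrix']; d=p['R'].T@np.array([(uv[0]-K[0,2])/K[0,0],(uv[1]-K[1,2])/K[1,1],1]); o=-p['R'].T@p['t']
    return o+d*(h-o[2])/d[2]
E
cat > l.py <<'E'
from h import *
np.set_printoptions(precision=3,suppress=True)
for n in('top','side'):
    p=shot(n,n+'1.png'); X=cloud(p); np.savez(n+'1.npz',X=X,**p)
    print(n,'cam at',-p['R'].T@p['t'])
    for name in ['warmer','cover','cover_grip','flask1_mid','jar1_mid','heat_grip','reagent','beaker','amber']:
        for d in ctrl.trace(p,name):
            m=d['pixels']; c=np.array(d['centre']); q=X[m]; q=q[~np.isnan(q[:,0])]
            print(name,round(d['conf'],2),c.round(),m.sum(),np.median(q,0) if len(q) else None, np.percentile(q[:,2],95) if len(q) else '')
E
python3 l.py
```

```text
pics
top cam at [0.319 0.002 1.555]
warmer 0.89 [362. 196.] 9168 [ 0.56  -0.245  0.057] 0.07896340191899756
cover 0.6 [224. 177.] 4645 [0.614 0.155 0.015] 0.024624024348345278
cover_grip 0.89 [227. 177.] 4834 [0.615 0.155 0.015] 0.024084778074670774
flask1_mid 0.88 [ 99. 242.] 370 [0.428 0.503 0.036] 0.0427683469837357
flask1_mid 0.78 [144. 200.] 324 [0.547 0.385 0.037] 0.04301511165365979
flask1_mid 0.65 [105. 207.] 368 [0.534 0.496 0.035] 0.04232731454051028
jar1_mid 0.54 [160. 262.] 181 [0.376 0.331 0.04 ] 0.04597732353279414
heat_grip 0.68 [410. 190.] 222 [ 0.561 -0.36   0.081] 0.11086298118384284
reagent 0.75 [460. 186.] 793 [ 0.573 -0.508  0.101] 0.15193176588606447
beaker 0.62 [136. 150.] 684 [0.69  0.411 0.05 ] 0.0920788989480056
amber 0.75 [469. 249.] 774 [ 0.408 -0.515  0.114] 0.12393464583567727
amber 0.38 [225. 178.] 4665 [0.614 0.155 0.015] 0.024579203561146415
side cam at [ 0.016 -0.926  1.186]
warmer 0.85 [319. 269.] 6513 [ 0.55  -0.256  0.056] 0.07831275977777094
cover 0.57 [278. 194.] 1881 [0.61  0.139 0.014] 0.03865418322045074
cover 0.44 [206. 180.] 120 [0.373 0.326 0.034] 0.04231275582135184
cover_grip 0.9 [275. 192.] 1911 [0.609 0.14  0.014] 0.038561210778762046
flask1_mid 0.73 [225. 150.] 171 [0.531 0.494 0.027] 0.04073787751274234
flask1_mid 0.58 [244. 160.] 182 [0.542 0.38  0.028] 0.040490434168627513
flask1_mid 0.5 [204. 154.] 157 [0.424 0.499 0.031] 0.040301856096216886
jar1_mid 0.46 [205. 182.] 131 [0.373 0.325 0.032] 0.04211663023863957
jar1_mid 0.17 [319. 267.] 6518 [ 0.55  -0.255  0.056] 0.07831268179607634
reagent 0.68 [375. 325.] 836 [ 0.563 -0.535  0.096] 0.15024889426017768
beaker 0.7 [279. 196.] 1952 [0.61  0.14  0.014] 0.0379412784408039
beaker 0.59 [268. 143.] 390 [0.678 0.39  0.06 ] 0.0893196610114344
amber 0.71 [326. 353.] 852 [ 0.395 -0.542  0.097] 0.12222373733381861
```

View pics/top1.png

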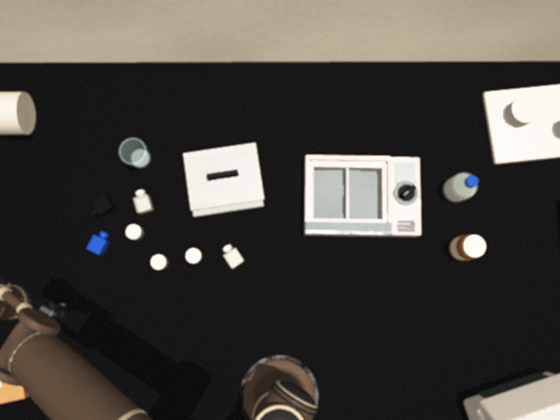

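View pics/side1.png

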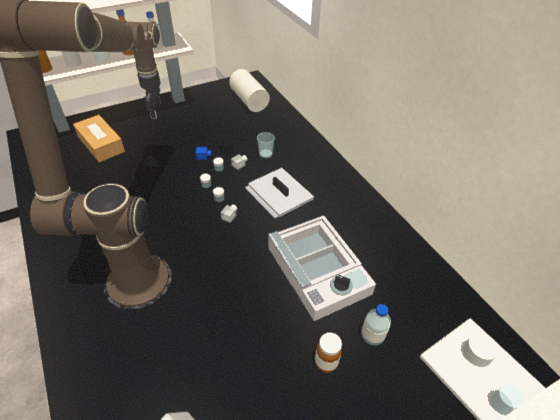

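```bash
python3 -c "
import cv2
a=cv2.imread('pics/top1.png')[120:300,60:280]
cv2.imwrite('pics/crop1.png',cv2.resize(a,None,fx=3.3,fy=3.3,interpolation=cv2.INTER_CUBIC))"
```

```text
(no output)
```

View pics/crop1.png

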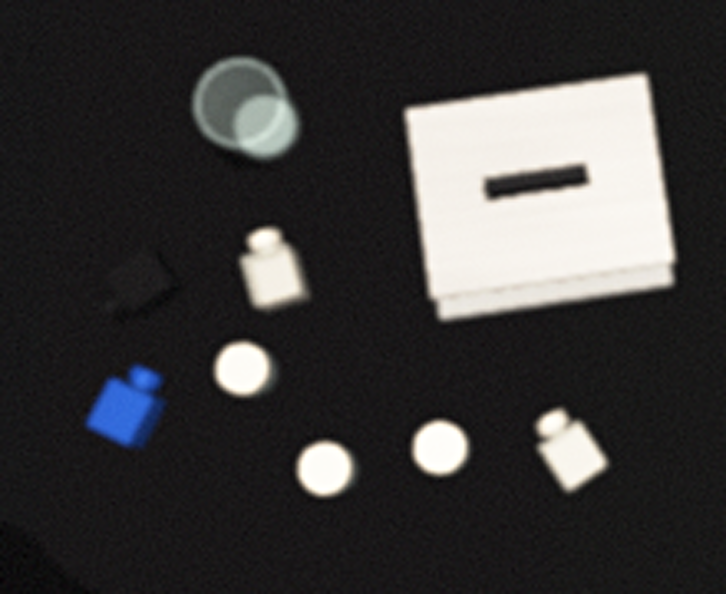

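The top picture shows two white flasks (143,202) and (233,256), and three jars (134,232), (158,262), (193,256). The blue flask (98,242) and black flask (102,206) are decoys. The cover is at (224,178), the warmer at (362,195), and the knob at (405,192).

```bash
cat > m.py <<'E'
from h import *
np.set_printoptions(precision=4,suppress=True)
D=dict(np.load('top1.npz')); X=D['X']; col=D['color'].astype(int); Z=X[...,2]
def rect(pts):
    r=cv2.minAreaRect((pts*1000).astype(np.float32)); return np.array(r[0])/1000,np.array(r[1]),r[2]
for n,c in dict(fA=(143,202),fB=(233,256),j1=(134,232),j2=(158,262),j3=(193,256)).items():
    v,u=np.mgrid[:420,:560]; near=np.hypot(u-c[0],v-c[1])<16
    m=near&(col.min(-1)>130)
    uv=np.argwhere(m)[:,::-1]
    h=.038 if n[0]=='f' else .040
    P=np.array([ray_at(D,q,h)[:2] for q in uv])
    zt=np.nanpercentile(Z[m],[10,50,90])
    cen,wh,a=rect(P); print(n,len(uv),'mean',P.mean(0),'rect',cen,wh,round(a,1),'z',zt)
    if n[0]=='f':
        w,V=np.linalg.eigh(np.cov(P.T)); print('  pca',V[:,1],np.degrees(np.arctan2(V[1,1],V[0,1])))
        # body corners from cv
c=np.argwhere(D['color'].min(-1)>0)
# cover
v,u=np.mgrid[:420,:560]
m=(np.hypot(u-224,v-178)<60)&(col.min(-1)>120)
P=X[m]; print('cover z',np.nanpercentile(P[:,2],[5,50,95]))
P2=np.array([ray_at(D,q,.015)[:2] for q in np.argwhere(m&(v<200))[:,::-1]])
pc=[ray_at(D,q,.015)[:2] for q in np.argwhere(m)[:,::-1]]
print('cover+tongue rect',rect(np.array(pc)))
g=(abs(u-222)<22)&(abs(v-175)<8)&(col.max(-1)<70)
G=np.array([ray_at(D,q,.051)[:2] for q in np.argwhere(g)[:,::-1]]); print('grip',G.mean(0),rect(G),np.nanmedian(Z[g]))
# warmer: histogram of heights, outer
w=(u>295)&(u<425)&(v>145)&(v<245)&(Z>.03)
wm=w&(col.min(-1)>80)
print('warmer',rect(np.array(X[w][:,:2])),np.nanpercentile(Z[w],[1,50,99]))
k=(np.hypot(u-406,v-191)<10)&(col.max(-1)<70)
print('knob',np.nanmedian(X[k],0),rect(X[k&(Z>.09)][:,:2]))
E
python3 m.py; python3 -c "
import cv2
a=cv2.imread('pics/top1.png')[145:245,295:430]
cv2.imwrite('pics/crop2.png',cv2.resize(a,None,fx=5.6,fy=5.6,interpolation=cv2.INTER_CUBIC))"
```

```text
fA 299 mean [0.5467 0.3867] rect [0.5496 0.3882] [64.4843 42.8861] 18.5 z [0.0279 0.0375 0.0422]
  pca [-0.9601 -0.2797] -163.75564692282236
fB 296 mean [0.3894 0.1281] rect [0.392  0.1298] [64.3449 41.1756] 33.9 z [0.0249 0.0374 0.0424]
  pca [-0.8397 -0.543 ] -147.10867948556677
j1 210 mean [0.4608 0.4082] rect [0.4601 0.4083] [45.4218 42.5596] 89.6 z [0.0014 0.0399 0.0446]
j2 208 mean [0.3749 0.336 ] rect [0.3751 0.3358] [43.2454 43.3044] 27.5 z [0.0031 0.0395 0.0449]
j3 208 mean [0.392  0.2381] rect [0.3912 0.2379] [45.0829 42.1014] 89.6 z [0.0027 0.0392 0.0446]
cover z [0.004  0.0148 0.0212]
cover+tongue rect (array([0.6149, 0.1562]), array([193.0525, 217.8363]), 8.394346237182617)
grip [0.6199 0.157 ] (array([0.6199, 0.1569]), array([13.6075, 81.7653]), 8.840954780578613) 0.0496761119818679
warmer (array([ 0.5595, -0.2435]), array([326.6514, 225.1604]), 88.79285430908203) [0.0338 0.0652 0.1066]
knob [ 0.5618 -0.3605  0.0802] (array([ 0.5601, -0.359 ]), array([13.5085, 39.0378]), 37.76156234741211)
```

View pics/crop2.png

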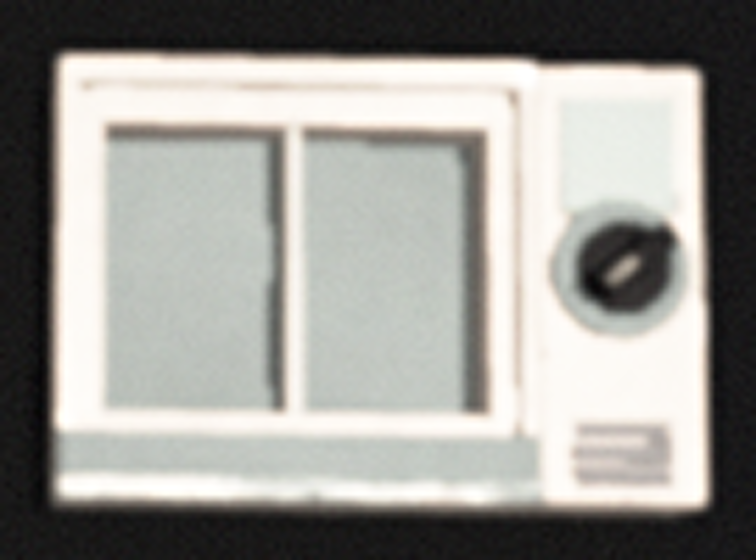

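```bash
cat >> h.py <<'E'
def goto(x,y,z=None,axis=None):
    """prints turn (deg) to align closing line y_t with world angle 'axis' (deg, mod 180), then shift in tool axes AFTER the turn (cm)"""
    s=ctrl.read_state(); w,a,b,c=s['eef_rot']
    from scipy.spatial.transform import Rotation as Ro
    R=Ro.from_quat([a,b,c,w]).as_matrix(); p=np.array(s['eef_pos'])
    ya=np.degrees(np.arctan2(R[1,1],R[0,1])); t=0
    if axis is not None:
        d=(axis-ya+90)%180-90; t=-d   # tool z down: +turn is clockwise in world
        R=R@Ro.from_euler('z',t,degrees=True).as_matrix()
    d=np.array([x,y,p[2] if z is None else z])-p
    print('t',s['time'],'pos',p.round(4),'ya',round(ya,1),'q6',round(s['q'][5],2),'open',round(s['opening'],4),'| turn',round(t,1),'shift',(R.T@d*100).round(2))
E
python3 -c "
from h import *
print(ctrl.tips_ahead, ctrl.read_state()['eef_rot'])
d=dict(np.load('top1.npz'))
print(ray_at(d,(347.5,193),.05))
goto(.4608,.4082,.15,90)
goto(.5487-.009*.954,.3882-.009*.3,.15,107.5)"
```

```text
0.025 [1.40454828e-06 2.29344526e-01 9.73345308e-01 5.39043373e-06]
[ 0.56518908 -0.20051709  0.05      ]
t 1.0 pos [0.279  0.5592 0.2563] ya 63.5 q6 -0.07 open 0.0855 | turn -26.5 shift [-18.18 -15.1   10.63]
t 1.0 pos [0.279  0.5592 0.2563] ya 63.5 q6 -0.07 open 0.0855 | turn -44.0 shift [-19.67 -24.42  10.63]
```

play_rows:
  offset:
    - [0,0,3]
    - [0,0,3]
    - [0,0,3]
  turn: [-10,-10,-6.5]
  jaw: 0.5

```text
time: 1.38
eef_pos: [0.2791, 0.5594, 0.1656]
eef_rot: [0.0, -0.002, 1.0, 0.0]
ft_force: [-0.1, -0.8, -0.6]
opening: 0.0641
finger_force: 0.0
```

play_rows:
  offset:
    - [-4.5,-3.7,0]
    - [-4.5,-3.7,0]
    - [-4.5,-3.7,0]
    - [-4.5,-3.7,0]
    - [0,0,0]
  turn: [0,0,0,0,0]

```text
time: 2.0
eef_pos: [0.4625, 0.4086, 0.1666]
eef_rot: [0.001, 0.003, 1.0, -0.0]
ft_force: [0.3, 0.1, -0.5]
opening: 0.0646
finger_force: 0.0
```

```bash
python3 -c "
from h import *
goto(.461,.410,.032,90)"
```

```text
t 2.0 pos [0.4625 0.4086 0.1666] ya 89.7 q6 -0.91 open 0.0646 | turn -0.3 shift [ 0.17  0.14 13.46]
```

play_rows:
  offset:
    - [0.2,0.1,5.4]
    - [0,0,5]
    - [0,0,3]
    - [0,0,0]
  turn: [0,0,0,0]

```text
time: 2.5
eef_pos: [0.4538, 0.4111, 0.0291]
eef_rot: [-0.003, -0.0, 1.0, -0.002]
ft_force: [0.1, -0.4, 0.3]
opening: 0.064
finger_force: 0.0
```

play_rows:
  offset:
    - [0,0,0]
    - [0,0,0]
    - [0,0,0]
    - [0,0,0]
  turn: [0,0,0,0]
  jaw: -1
  squeeze: 30

```text
time: 3.0
eef_pos: [0.4582, 0.4134, 0.0343]
eef_rot: [0.001, 0.0, 1.0, 0.001]
ft_force: [-0.7, 1.3, 5.6]
opening: 0.0389
finger_force: 30.7
```

play_rows:
  offset:
    - [0,0,-4]
    - [0,0,-4.5]
    - [0,0,-4.5]
    - [0,0,0]
  turn: [0,0,0,0]

```text
time: 3.5
eef_pos: [0.4598, 0.4143, 0.1675]
eef_rot: [0.004, 0.0, 1.0, 0.003]
ft_force: [0.3, -0.1, -0.9]
opening: 0.0394
finger_force: 30.6
```

play_rows:
  offset:
    - [-1.3,-5.5,0]
    - [-1.3,-5.5,0]
    - [-1.3,-5.5,0]
    - [-1.3,-5.5,0]
    - [-1.3,-5.5,0]
  turn: [0,0,0,0,0]

```text
time: 4.12
eef_pos: [0.5209, 0.1351, 0.1607]
eef_rot: [-0.001, 0.0, 1.0, -0.0]
ft_force: [1.8, 0.3, -1.0]
opening: 0.0394
finger_force: 30.7
```

play_rows:
  offset:
    - [-1.3,-5.5,0]
    - [-1.3,-5.5,0]
    - [-1.3,-5.5,0]
    - [-1.3,-5.5,0]
    - [-1.3,-5.5,0]
  turn: [0,0,0,0,0]

```text
time: 4.75
eef_pos: [0.5858, -0.1394, 0.1605]
eef_rot: [-0.001, 0.0, 1.0, 0.0]
ft_force: [-0.1, 1.0, -0.2]
opening: 0.0394
finger_force: 30.7
```

play_rows:
  offset:
    - [-1.2,-5.5,0]
    - [-1.0,-5.5,0]
    - [0,0,0]
    - [0,0,0]
  turn: [0,0,0,0]

```text
time: 5.25
eef_pos: [0.6074, -0.2473, 0.1604]
eef_rot: [-0.002, 0.001, 1.0, 0.001]
ft_force: [-0.4, 0.1, -1.1]
opening: 0.039
finger_force: 30.7
```

```bash
python3 -c "
from h import *
goto(.614,-.2527,.048,89)"
```

```text
t 5.25 pos [ 0.6074 -0.2473  0.1604] ya 89.9 q6 -2.02 open 0.039 | turn 0.9 shift [-0.71 -0.55 11.23]
```

play_rows:
  offset:
    - [-0.7,-0.5,3]
    - [0,0,4.2]
    - [0,0,3]
    - [0,0,1]
    - [0,0,0]
  turn: [0.9,0,0,0,0]

```text
time: 5.88
eef_pos: [0.614, -0.2506, 0.0485]
eef_rot: [-0.002, 0.007, 1.0, 0.001]
ft_force: [-2.4, 0.8, -2.3]
opening: 0.0394
finger_force: 33.2
```

play_rows:
  offset:
    - [0,0,0]
    - [0,0,0]
    - [0,0,-3]
    - [0,0,-5]
    - [0,0,-4]
  turn: [0,0,0,0,0]
  jaw: 0.2

```text
time: 6.5
eef_pos: [0.617, -0.2534, 0.1734]
eef_rot: [0.002, 0.008, 1.0, -0.001]
ft_force: [0.9, -0.6, 1.0]
opening: 0.0514
finger_force: 0.0
```

play_rows:
  offset:
    - [1.9,5.5,0]
    - [1.9,5.5,0]
    - [1.9,5.5,0]
    - [1.9,5.5,0]
    - [1.9,5.5,0]
  turn: [0,0,0,0,0]
  jaw: 0.5

```text
time: 7.12
eef_pos: [0.5255, 0.0253, 0.1716]
eef_rot: [0.002, 0.008, 1.0, 0.0]
ft_force: [0.4, 0.8, 0.8]
opening: 0.064
finger_force: 0.0
```

play_rows:
  offset:
    - [1.9,5.5,0]
    - [1.9,5.5,0]
    - [1.9,5.5,0]
    - [0,0,0]
    - [0,0,0]
  turn: [0,0,0,0,0]

```text
time: 7.75
eef_pos: [0.4715, 0.1897, 0.1711]
eef_rot: [0.001, 0.007, 1.0, 0.0]
ft_force: [-0.1, -1.0, -0.1]
opening: 0.0639
finger_force: 0.0
```

```bash
cat > m2.py <<'E'
from h import *
import sys
np.set_printoptions(precision=4,suppress=True)
p=shot('top',sys.argv[1] if len(sys.argv)>1 else None); X=cloud(p)
for name in ['jar1_mid','flask1_mid']:
    for d in ctrl.trace(p,name):
        m=d['pixels'];h=.040 if 'jar' in name else .038
        if m.sum()>1000: continue
        z=np.nanmedian(X[m][:,2]); h=h+.012 if z>.046 else h
        P=np.array([ray_at(p,q,h)[:2] for q in np.argwhere(m)[:,::-1]])
        r=cv2.minAreaRect((P*1000).astype(np.float32)); print(name,round(d['conf'],2),np.round(d['centre']),m.sum(),P.mean(0),'rect',np.round(r[0]),np.round(r[1]),round(r[2],1),'z',round(z,3),p['color'][m].mean(0).round())
E
python3 m2.py top2.png; python3 -c "
from h import *
goto(.391,.239,.035)"
```

```text
jar1_mid 0.35 [234. 254.] 239 [0.3875 0.1235] rect [391. 124.] [61. 39.] 26.8 z 0.037 [237. 232. 222.]
flask1_mid 0.74 [102. 208.] 377 [0.5349 0.4964] rect [533. 499.] [54. 68.] 34.6 z 0.036 [25. 24. 24.]
flask1_mid 0.63 [100. 242.] 349 [0.4276 0.5032] rect [432. 502.] [52. 64.] 63.5 z 0.036 [ 42.  87. 183.]
flask1_mid 0.53 [142. 204.] 336 [0.5447 0.384 ] rect [548. 385.] [68. 48.] 15.4 z 0.036 [212. 206. 194.]
t 7.9 pos [0.4716 0.1884 0.1706] ya 89.0 q6 -1.26 open 0.0641 | turn 0 shift [ 8.16  4.92 13.55]
```

View pics/top2.png

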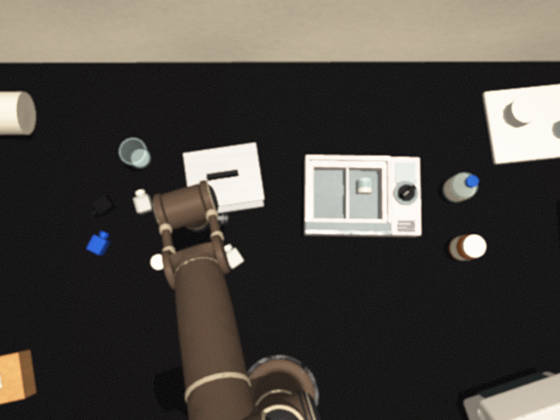

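play_rows:
  offset:
    - [4.1,2.5,0]
    - [4.1,2.4,2]
    - [0,0,0]
    - [0,0,0]
  turn: [0,0,0,0]

```text
time: 8.4
eef_pos: [0.3909, 0.2393, 0.1507]
eef_rot: [0.001, 0.008, 1.0, 0.0]
ft_force: [-0.0, 0.3, -0.7]
opening: 0.064
finger_force: 0.0
```

```bash
python3 -c "
from h import *
goto(.391,.239,.035)
np.set_printoptions(precision=3,suppress=True)
p=shot('side'); X=cloud(p)
for d in ctrl.trace(p,'jar1_mid')+ctrl.trace(p,'flask1_mid'):
    q=X[d['pixels']]; print(d['conf'],d['centre'],len(q),np.nanmedian(q,0),np.nanmax(q,0))"
```

```text
t 8.4 pos [0.3909 0.2393 0.1507] ya 89.0 q6 -1.1 open 0.064 | turn 0 shift [ 1.000e-02 -3.000e-02  1.157e+01]
0.74 [319.4, 265.4] 6465 [ 0.548 -0.256  0.056] [ 0.715 -0.018  0.113]
0.66 [239.2, 162.8] 170 [0.537 0.379 0.03 ] [0.579 0.443 0.046]
```

play_rows:
  offset:
    - [0,0,5]
    - [0,0,4.5]
    - [0,0,2]
    - [0,0,0]
  turn: [0,0,0,0]

```text
time: 9.05
eef_pos: [0.3893, 0.2388, 0.034]
eef_rot: [-0.002, 0.009, 1.0, -0.001]
ft_force: [-0.3, 0.1, 0.2]
opening: 0.064
finger_force: 0.0
```

play_rows:
  offset:
    - [0,0,0]
    - [0,0,0]
    - [0,0,0]
    - [0,0,0]
  turn: [0,0,0,0]
  jaw: -1

```text
time: 9.55
eef_pos: [0.3913, 0.2405, 0.0367]
eef_rot: [0.002, 0.008, 1.0, 0.001]
ft_force: [1.3, -1.3, 6.3]
opening: 0.0389
finger_force: 30.8
```

play_rows:
  offset:
    - [0,0,-4]
    - [0,0,-4.5]
    - [0,0,-4]
    - [0,0,0]
  turn: [0,0,0,0]

```text
time: 10.05
eef_pos: [0.392, 0.2412, 0.1637]
eef_rot: [0.004, 0.008, 1.0, 0.002]
ft_force: [0.1, -0.0, -1.1]
opening: 0.0387
finger_force: 30.6
```

```bash
python3 -c "
from h import *
goto(.565,-.2517,.15)"
```

```text
t 10.05 pos [0.392  0.2412 0.1637] ya 89.1 q6 -1.1 open 0.0387 | turn 0 shift [-18.07 -49.01   1.31]
```

play_rows:
  offset:
    - [-2,-5.4,0]
    - [-2,-5.4,0]
    - [-2,-5.4,0]
    - [-2,-5.4,0]
    - [-2,-5.4,0]
  turn: [0,0,0,0,0]

```text
time: 10.68
eef_pos: [0.4843, -0.0332, 0.1586]
eef_rot: [-0.001, 0.008, 1.0, 0.0]
ft_force: [0.4, 0.4, 0.1]
opening: 0.039
finger_force: 30.8
```

play_rows:
  offset:
    - [-2,-5.5,0]
    - [-2,-5.5,0]
    - [-2,-5.5,0]
    - [-2,-5.5,0]
    - [0,0,0]
  turn: [0,0,0,0,0]

```text
time: 11.3
eef_pos: [0.562, -0.2566, 0.1585]
eef_rot: [-0.0, 0.01, 1.0, -0.0]
ft_force: [0.6, 0.2, -0.9]
opening: 0.0388
finger_force: 30.8
```

play_rows:
  offset:
    - [0,0,0]
    - [0,0,1]
  turn: [0,0]

```text
time: 11.55
eef_pos: [0.5615, -0.2516, 0.1498]
eef_rot: [-0.0, 0.007, 1.0, 0.0]
ft_force: [-0.1, 0.1, -0.6]
opening: 0.0393
finger_force: 30.8
```

```bash
python3 -c "
from h import *
goto(.565,-.2517,.049)
p=shot('side','s2.png'); X=cloud(p); a=cv2.imread('pics/s2.png')[200:330,250:400]
cv2.imwrite('pics/s2c.png',cv2.resize(a,None,fx=5,fy=4.5,interpolation=cv2.INTER_CUBIC))"
```

```text
t 11.55 pos [ 0.5615 -0.2516  0.1498] ya 89.2 q6 -2.05 open 0.0393 | turn 0 shift [-3.500e-01 -1.000e-02  1.008e+01]
```

View pics/s2c.png

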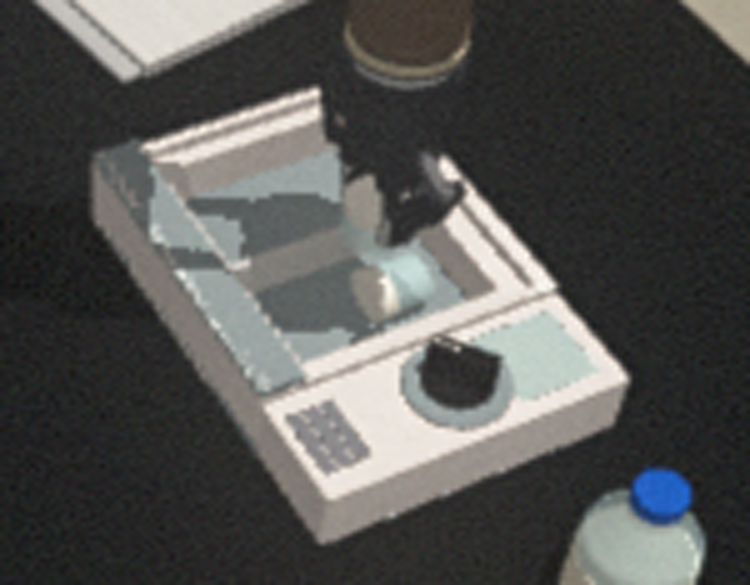

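```bash
python3 -c "
from h import *
np.set_printoptions(precision=3,suppress=True)
p=shot('side'); X=cloud(p); c=p['color'].astype(int)
for nm,(u0,u1,v0,v1) in dict(placed=(318,340,253,274),held=(316,330,234,258)).items():
    for v in range(v0,v1,2): print(nm,v,[ (tuple((X[v,u]*1000).round().astype(int)) if X[v,u,0]==X[v,u,0] else None, c[v,u].min()) for u in range(u0,u1,5)])
"
```

```text
placed 253 [((np.int64(541), np.int64(-250), np.int64(115)), np.int64(119)), ((np.int64(548), np.int64(-266), np.int64(129)), np.int64(136)), ((np.int64(553), np.int64(-284), np.int64(147)), np.int64(47)), ((np.int64(639), np.int64(-209), np.int64(11)), np.int64(152)), ((np.int64(639), np.int64(-233), np.int64(39)), np.int64(118))]
placed 255 [((np.int64(581), np.int64(-200), np.int64(23)), np.int64(114)), ((np.int64(548), np.int64(-268), np.int64(121)), np.int64(140)), ((np.int64(555), np.int64(-283), np.int64(134)), np.int64(110)), ((np.int64(635), np.int64(-215), np.int64(9)), np.int64(154)), ((np.int64(640), np.int64(-234), np.int64(28)), np.int64(119))]
placed 257 [((np.int64(578), np.int64(-206), np.int64(21)), np.int64(114)), ((np.int64(597), np.int64(-208), np.int64(12)), np.int64(157)), ((np.int64(597), np.int64(-235), np.int64(44)), np.int64(165)), ((np.int64(606), np.int64(-250), np.int64(56)), np.int64(181)), ((np.int64(642), np.int64(-235), np.int64(17)), np.int64(118))]
placed 259 [((np.int64(577), np.int64(-208), np.int64(12)), np.int64(93)), ((np.int64(576), np.int64(
[... 4276 characters left out ...]
(137)), np.int64(133)), ((np.int64(551), np.int64(-276), np.int64(153)), np.int64(104))]
held 252 [((np.int64(569), np.int64(-202), np.int64(49)), np.int64(118)), ((np.int64(543), np.int64(-262), np.int64(131)), np.int64(128)), ((np.int64(550), np.int64(-278), np.int64(146)), np.int64(101))]
held 254 [((np.int64(569), np.int64(-204), np.int64(41)), np.int64(114)), ((np.int64(543), np.int64(-263), np.int64(123)), np.int64(125)), ((np.int64(551), np.int64(-278), np.int64(135)), np.int64(107))]
held 256 [((np.int64(572), np.int64(-201), np.int64(24)), np.int64(117)), ((np.int64(544), np.int64(-264), np.int64(113)), np.int64(132)), ((np.int64(558), np.int64(-271), np.int64(112)), np.int64(146))]
```

The side view shows that the jars pivot in the grip and lie with their lids toward the robot, because I gripped them too near the top. Lying is fine for the rules. I'll lower this jar behind the first one and push both forward.

play_rows:
  offset:
    - [2.7,0.1,0]
    - [0,0,3]
    - [0,0,4]
    - [0,0,2.9]
    - [0,0,0]
  turn: [0,0,0,0,0]

```text
time: 12.28
eef_pos: [0.5336, -0.25, 0.0496]
eef_rot: [-0.002, 0.007, 1.0, 0.001]
ft_force: [-0.4, -0.1, -0.7]
opening: 0.0391
finger_force: 32.4
```

play_rows:
  offset:
    - [-1,0,0]
    - [-1,0,0]
    - [-1,0,0]
    - [-1,0,0]
    - [0,0,0]
  turn: [0,0,0,0,0]

```text
time: 12.9
eef_pos: [0.5763, -0.2524, 0.0517]
eef_rot: [0.001, 0.008, 1.0, -0.0]
ft_force: [0.4, -0.9, -0.8]
opening: 0.039
finger_force: 32.4
```

play_rows:
  offset:
    - [0,0,0]
    - [0,0,0]
    - [0,0,0]
    - [0,0,-3]
    - [0,0,-6]
  turn: [0,0,0,0,0]
  jaw: 0.2

```text
time: 13.52
eef_pos: [0.572, -0.2509, 0.1387]
eef_rot: [-0.004, 0.008, 1.0, 0.002]
ft_force: [0.7, -0.2, 0.6]
opening: 0.0513
finger_force: 0.0
```

play_rows:
  offset:
    - [3,5.3,0]
    - [3,5.3,0]
    - [3,5.3,0]
    - [3,5.3,0]
    - [0,0,0]
  turn: [0,0,0,0,0]
  jaw: 0.5

```text
time: 14.15
eef_pos: [0.4547, -0.0353, 0.1405]
eef_rot: [-0.002, 0.006, 1.0, 0.001]
ft_force: [0.5, -0.4, -0.1]
opening: 0.0641
finger_force: 0.0
```

```bash
cat > bay.py <<'E'
from h import *
import sys
p=shot('side',sys.argv[1]); shot('top','t'+sys.argv[1])
a=cv2.imread('pics/'+sys.argv[1])[200:330,250:400]
b=cv2.imread('pics/t'+sys.argv[1])[130:290,80:430]
cv2.imwrite('pics/c'+sys.argv[1],np.vstack([cv2.resize(a,(364,315),interpolation=cv2.INTER_CUBIC).copy() if 0 else cv2.copyMakeBorder(cv2.resize(a,(364,284),interpolation=cv2.INTER_CUBIC),0,0,0,328,cv2.BORDER_CONSTANT),cv2.resize(b,(692,316),interpolation=cv2.INTER_CUBIC)]))
E
python3 bay.py s3.png; python3 -c "
from h import *
goto(.3755,.337,.15)"
```

```text
t 14.25 pos [ 0.4586 -0.0381  0.1417] ya 89.2 q6 -1.73 open 0.0644 | turn 0 shift [ 8.85 37.39 -0.87]
```

View pics/cs3.png

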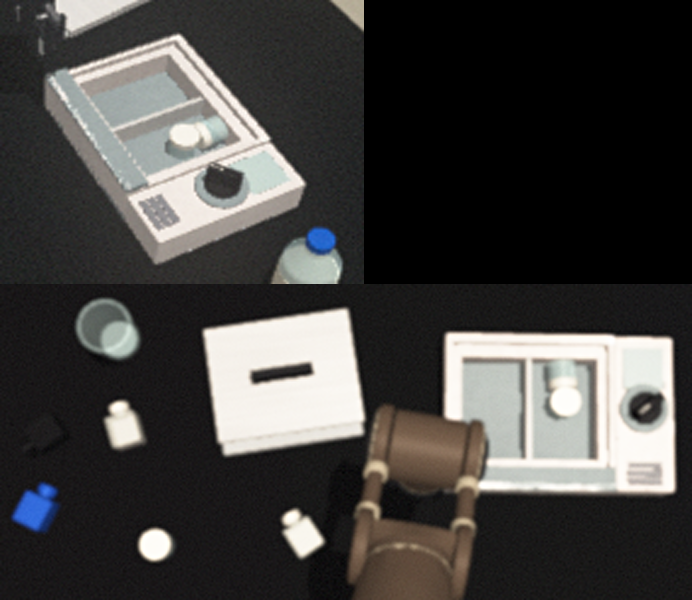

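Jar 1 lies at the far end, the second stands behind it, and both are in the knob bay. The remaining jar and both white flasks are unmoved.

play_rows:
  offset:
    - [1.2,5.3,0]
    - [1.2,5.3,0]
    - [1.2,5.3,0]
    - [1.3,5.3,0]
    - [1.3,5.3,0]
  turn: [0,0,0,0,0]

```text
time: 14.88
eef_pos: [0.4025, 0.2289, 0.142]
eef_rot: [0.001, 0.009, 1.0, 0.0]
ft_force: [0.9, 0.4, 0.6]
opening: 0.0641
finger_force: 0.0
```

play_rows:
  offset:
    - [1.3,5.4,0]
    - [1.3,5.5,0]
    - [0,0,0]
    - [0,0,0]
  turn: [0,0,0,0]

```text
time: 15.38
eef_pos: [0.3774, 0.3366, 0.1412]
eef_rot: [0.0, 0.008, 1.0, -0.0]
ft_force: [0.4, -0.7, -0.9]
opening: 0.0639
finger_force: 0.0
```

```bash
python3 -c "
from h import *
goto(.3755,.337,.027)"
```

```text
t 15.375 pos [0.3774 0.3366 0.1412] ya 89.1 q6 -0.91 open 0.0639 | turn 0 shift [ 0.19  0.04 11.41]
```

play_rows:
  offset:
    - [0.2,0,5]
    - [0,0,4]
    - [0,0,2.4]
    - [0,0,0]
  turn: [0,0,0,0]

```text
time: 15.88
eef_pos: [0.3736, 0.3341, 0.0253]
eef_rot: [-0.002, 0.01, 1.0, -0.002]
ft_force: [-0.6, 0.6, 0.5]
opening: 0.0642
finger_force: 0.0
```

play_rows:
  offset:
    - [0,0,0]
    - [0,0,0]
    - [0,0,0]
    - [0,0,0]
  turn: [0,0,0,0]
  jaw: -1
  squeeze: 40

```text
time: 16.38
eef_pos: [0.3755, 0.3377, 0.0287]
eef_rot: [0.001, 0.008, 1.0, 0.001]
ft_force: [1.7, -2.4, 6.2]
opening: 0.0389
finger_force: 40.5
```

play_rows:
  offset:
    - [0,0,-2]
    - [0,0,-3.5]
    - [0,0,-4]
    - [0,0,-3]
    - [0,0,0]
  turn: [0,0,0,0,0]

```text
time: 17.0
eef_pos: [0.3757, 0.3386, 0.1549]
eef_rot: [0.002, 0.008, 1.0, 0.002]
ft_force: [1.7, -0.2, -1.4]
opening: 0.0394
finger_force: 40.4
```

```bash
python3 -c "
from h import *
goto(.525,-.2505,.15)
p=shot('side'); X=cloud(p); m=(p['color'].min(-1)>110)&(X[...,2]>.05)&(abs(X[...,0]-.375)<.04)&(abs(X[...,1]-.337)<.05)
q=X[m]; print(len(q)); print(np.nanpercentile(q,[2,25,50,75,98],axis=0).round(3) if len(q) else '')
m=(p['color'].min(-1)>150)&(X[...,2]>.03)&(abs(X[...,0]-.57)<.06)&(abs(X[...,1]+.25)<.035);q=X[m]
print(np.nanpercentile(q,[2,10,50,90,98],axis=0).round(3))"
```

```text
t 17.0 pos [0.3757 0.3386 0.1549] ya 89.1 q6 -0.91 open 0.0394 | turn 0 shift [-15.85 -58.67   0.33]
45
[[0.355 0.291 0.155]
 [0.358 0.307 0.162]
 [0.364 0.326 0.166]
 [0.368 0.339 0.237]
 [0.409 0.357 0.483]]
[[ 0.558 -0.272  0.037]
 [ 0.565 -0.269  0.043]
 [ 0.592 -0.257  0.051]
 [ 0.623 -0.241  0.054]
 [ 0.628 -0.236  0.056]]
```

play_rows:
  offset:
    - [-0.5,-2.5,0]
    - [-1.3,-5,0]
    - [-1.4,-5.5,0]
    - [-1.4,-5.5,0]
    - [-1.4,-5.5,0]
  turn: [0,0,0,0,0]

```text
time: 17.68
eef_pos: [0.4289, 0.0944, 0.1503]
eef_rot: [-0.002, 0.008, 1.0, -0.0]
ft_force: [0.1, 0.5, -0.9]
opening: 0.0387
finger_force: 40.5
```

play_rows:
  offset:
    - [-1.4,-5.5,0]
    - [-1.4,-5.5,0]
    - [-1.4,-5.5,0]
    - [-1.4,-5.5,0]
    - [-1.4,-5.5,0]
  turn: [0,0,0,0,0]

```text
time: 18.3
eef_pos: [0.4946, -0.181, 0.1498]
eef_rot: [-0.002, 0.008, 1.0, 0.001]
ft_force: [1.3, 0.6, -0.7]
opening: 0.039
finger_force: 40.5
```

play_rows:
  offset:
    - [-1.1,-4.7,0]
    - [-0.5,-2.5,0]
    - [0,0,0]
    - [0,0,0]
  turn: [0,0,0,0]

```text
time: 18.8
eef_pos: [0.5097, -0.2504, 0.1509]
eef_rot: [-0.001, 0.008, 1.0, 0.001]
ft_force: [-0.4, 0.2, -1.5]
opening: 0.0389
finger_force: 40.5
```

```bash
python3 -c "
from h import *
goto(.522,-.2508,.0425)
p=shot('side'); X=cloud(p); m=(p['color'].min(-1)>100)&(X[...,2]>.1)&(abs(X[...,0]-.52)<.05)&(abs(X[...,1]+.25)<.05)
q=X[m]; print(len(q)); print(np.nanpercentile(q,[2,25,50,75,98],axis=0).round(3) if len(q) else '')"
```

```text
t 18.8 pos [ 0.5097 -0.2504  0.1509] ya 89.1 q6 -2.09 open 0.0389 | turn 0 shift [-1.26 -0.05 10.84]
175
[[ 0.474 -0.298  0.124]
 [ 0.491 -0.269  0.147]
 [ 0.497 -0.26   0.161]
 [ 0.502 -0.246  0.204]
 [ 0.529 -0.201  0.477]]
```

play_rows:
  offset:
    - [-1.2,0,2]
    - [0,0,4]
    - [0,0,3]
    - [0,0,1.8]
    - [0,0,0]
  turn: [0,0,0,0,0]

```text
time: 19.48
eef_pos: [0.522, -0.2509, 0.0432]
eef_rot: [-0.001, 0.007, 1.0, 0.001]
ft_force: [-0.3, 0.4, -1.0]
opening: 0.0393
finger_force: 40.6
```

play_rows:
  offset:
    - [0,0,0]
    - [0,0,0]
    - [0,0,0]
    - [0,0,-3]
    - [0,0,-6]
  turn: [0,0,0,0,0]
  jaw: 0.2

```text
time: 20.1
eef_pos: [0.5205, -0.2512, 0.1327]
eef_rot: [-0.003, 0.008, 1.0, 0.002]
ft_force: [0.0, -0.4, 1.0]
opening: 0.051
finger_force: 0.0
```

play_rows:
  offset:
    - [4,4,0]
    - [4,4,0]
    - [4,4,0]
    - [0,6,0]
    - [0,0,0]
  turn: [10,10,10,0,0]
  jaw: 0.5

```text
time: 20.72
eef_pos: [0.4611, -0.059, 0.1354]
eef_rot: [0.002, 0.264, 0.965, 0.0]
ft_force: [-0.7, -0.7, -0.4]
opening: 0.0636
finger_force: 0.0
```

```bash
python3 bay.py s4.png; python3 m2.py; python3 -c "
from h import *
goto(.392-.009*.83,.1298-.009*.555+.001,.15,123.7)"
```

```text
jar1_mid 0.58 [369. 211.] 173 [ 0.5197 -0.2508] rect [ 520. -251.] [37. 44.] 26.1 z 0.052 [248. 246. 241.]
flask1_mid 0.83 [144. 202.] 346 [0.5451 0.3827] rect [548. 384.] [69. 48.] 17.0 z 0.036 [207. 201. 189.]
flask1_mid 0.78 [ 96. 242.] 347 [0.4297 0.5042] rect [432. 504.] [51. 63.] 70.0 z 0.036 [ 42.  88. 185.]
flask1_mid 0.75 [104. 205.] 323 [0.5348 0.4956] rect [532. 498.] [50. 64.] 37.9 z 0.036 [25. 24. 25.]
flask1_mid 0.74 [369. 209.] 169 [ 0.52   -0.2515] rect [ 519. -252.] [40. 40.] 88.5 z 0.052 [250. 249. 244.]
t 20.975 pos [ 0.4593 -0.0628  0.1343] ya 59.0 q6 -1.26 open 0.0638 | turn -64.7 shift [-4.24 19.84 -1.57]
```

View pics/cs4.png

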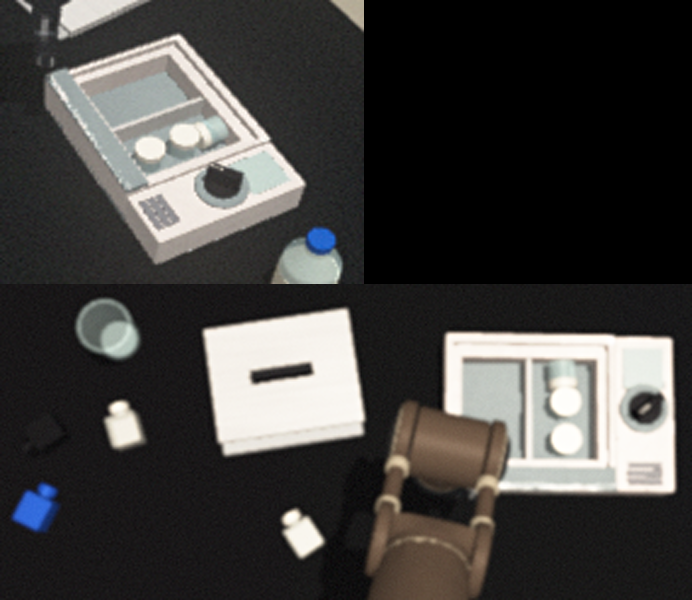

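All three jars are in the knob bay. Flask B at (233,256) is next.

play_rows:
  offset:
    - [0,0,0]
    - [0,0,0]
    - [0,0,0]
  turn: [-10.7,-10.7,-10.7]

```text
time: 21.35
eef_pos: [0.4592, -0.0632, 0.1342]
eef_rot: [-0.0, -0.012, 1.0, -0.0]
ft_force: [-0.8, -0.8, -0.5]
opening: 0.0642
finger_force: 0.0
```

play_rows:
  offset:
    - [0,0,0]
    - [0,0,0]
    - [0,0,0]
  turn: [-10.7,-10.7,-10.7]

```text
time: 21.72
eef_pos: [0.4591, -0.0632, 0.1341]
eef_rot: [-0.0, -0.288, 0.958, 0.0]
ft_force: [0.1, 0.1, 0.2]
opening: 0.0642
finger_force: 0.0
```

play_rows:
  offset:
    - [-1.1,5,0]
    - [-1.1,5,0]
    - [-1.1,5,0]
    - [-0.9,4.8,0]
    - [0,0,0]
  turn: [0,0,0,0,0]

```text
time: 22.35
eef_pos: [0.3847, 0.1278, 0.134]
eef_rot: [-0.001, -0.288, 0.958, 0.0]
ft_force: [0.5, -0.9, 0.2]
opening: 0.0637
finger_force: 0.0
```

```bash
python3 -c "
from h import *
goto(.392-.009*.83,.1298-.009*.555+.001,.029,123.7)"
```

```text
t 22.35 pos [0.3847 0.1278 0.134 ] ya 123.4 q6 -1.94 open 0.0637 | turn -0.3 shift [ 0.11 -0.17 10.5 ]
```

play_rows:
  offset:
    - [0.1,-0.2,4]
    - [0,0,4]
    - [0,0,2.5]
    - [0,0,0]
  turn: [0,0,0,0]

```text
time: 22.85
eef_pos: [0.3849, 0.1227, 0.0276]
eef_rot: [-0.003, -0.285, 0.958, 0.0]
ft_force: [0.1, -0.1, -0.7]
opening: 0.0644
finger_force: 0.0
```

play_rows:
  offset:
    - [0,0,0]
    - [0,0,0]
    - [0,0,0]
    - [0,0,0]
  turn: [0,0,0,0]
  jaw: -1

```text
time: 23.35
eef_pos: [0.3876, 0.1247, 0.0304]
eef_rot: [0.001, -0.287, 0.958, -0.0]
ft_force: [0.9, -2.7, 6.5]
opening: 0.0392
finger_force: 42.0
```

play_rows:
  offset:
    - [0,0,-2]
    - [0,0,-4]
    - [0,0,-4]
    - [0,0,-3]
    - [0,0,0]
  turn: [0,0,0,0,0]

```text
time: 23.98
eef_pos: [0.3882, 0.1252, 0.1617]
eef_rot: [0.003, -0.287, 0.958, -0.0]
ft_force: [1.1, 0.1, 0.1]
opening: 0.0396
finger_force: 41.2
```

play_rows:
  offset:
    - [0,0,0]
    - [0,0,0]
    - [0,0,0]
    - [0,0,0]
  turn: [8.6,8.7,8.7,8.6]

```text
time: 24.48
eef_pos: [0.3847, 0.1244, 0.1575]
eef_rot: [-0.002, 0.014, 1.0, -0.0]
ft_force: [0.6, 0.2, -1.4]
opening: 0.0392
finger_force: 41.1
```

```bash
python3 -c "
from h import *
goto(.595,-.1503,.150,88.8)"
```

```text
t 24.475 pos [0.3847 0.1244 0.1575] ya 88.4 q6 -1.34 open 0.0392 | turn -0.4 shift [-21.61 -27.02   0.69]
```

play_rows:
  offset:
    - [-3,-3.6,0]
    - [-3.6,-4.5,0]
    - [-3.6,-4.5,0]
    - [-3.6,-4.5,0]
    - [-3.6,-4.5,0]
  turn: [-0.4,0,0,0,0]

```text
time: 25.1
eef_pos: [0.5561, -0.0955, 0.1569]
eef_rot: [-0.002, 0.008, 1.0, 0.001]
ft_force: [0.1, 0.6, -0.2]
opening: 0.0394
finger_force: 41.1
```

play_rows:
  offset:
    - [-2.6,-3.2,0]
    - [-1.6,-2.2,0]
    - [0,0,0]
    - [0,0,0]
  turn: [0,0,0,0]

```text
time: 25.6
eef_pos: [0.5959, -0.148, 0.1573]
eef_rot: [-0.002, 0.008, 1.0, 0.001]
ft_force: [-0.9, 0.3, -1.1]
opening: 0.0395
finger_force: 41.1
```

```bash
python3 -c "
from h import *
goto(.595,-.1503,.0445,88.8)
p=shot('top'); X=cloud(p); m=(p['color'].min(-1)>130)&(X[...,2]>.1)&(X[...,2]<.2)&(abs(X[...,0]-.6)<.07)&(abs(X[...,1]+.15)<.06)
q=X[m]; print(len(q)); print(np.nanpercentile(q,[2,25,50,75,98],axis=0).round(3) if len(q) else '')"
```

```text
t 25.6 pos [ 0.5959 -0.148   0.1573] ya 89.1 q6 -1.87 open 0.0395 | turn 0.3 shift [ 0.04 -0.25 11.28]
3
[[ 0.579 -0.169  0.163]
 [ 0.579 -0.168  0.163]
 [ 0.579 -0.166  0.163]
 [ 0.579 -0.165  0.164]
 [ 0.579 -0.163  0.165]]
```

play_rows:
  offset:
    - [0,-0.3,3]
    - [0,0,4]
    - [0,0,3]
    - [0,0,1.3]
    - [0,0,0]
  turn: [0,0,0,0,0]

```text
time: 26.28
eef_pos: [0.5966, -0.1511, 0.0455]
eef_rot: [-0.001, 0.008, 1.0, 0.0]
ft_force: [0.9, 0.2, -0.4]
opening: 0.0396
finger_force: 41.1
```

play_rows:
  offset:
    - [0,0,0]
    - [0,0,0]
    - [0,0,0]
    - [0,0,-3]
    - [0,0,-6]
  turn: [0,0,0,0,0]
  jaw: 0.2

```text
time: 26.9
eef_pos: [0.595, -0.1513, 0.1344]
eef_rot: [-0.003, 0.008, 1.0, 0.001]
ft_force: [0.3, 0.0, 0.1]
opening: 0.0509
finger_force: 0.0
```

play_rows:
  offset:
    - [0.6,5.3,-1]
    - [0.6,5.3,0]
    - [0.6,5.3,0]
    - [0.6,5.3,0]
    - [0.6,5.3,0]
  turn: [0,0,0,0,0]
  jaw: 0.5

```text
time: 27.52
eef_pos: [0.5718, 0.115, 0.147]
eef_rot: [0.001, 0.008, 1.0, 0.0]
ft_force: [0.2, -0.2, -0.1]
opening: 0.064
finger_force: 0.0
```

play_rows:
  offset:
    - [0.6,5.3,0]
    - [0.6,5.3,0]
    - [0.6,5.3,0]
    - [0,0,0]
    - [0,0,0]
  turn: [0,-9,-9,0,0]

```text
time: 28.15
eef_pos: [0.5481, 0.2711, 0.1465]
eef_rot: [0.0, -0.149, 0.989, -0.0]
ft_force: [-0.7, -0.1, -0.8]
opening: 0.0642
finger_force: 0.0
```

```bash
python3 m2.py top5.png; python3 -c "
from h import *
goto(.5485-.009*.954,.387-.009*.3,.14,107.5)"
```

```text
jar1_mid 0.69 [368. 207.] 202 [ 0.5212 -0.2513] rect [ 522. -252.] [46. 40.] 89.6 z 0.052 [245. 243. 237.]
flask1_mid 0.82 [ 97. 240.] 324 [0.4282 0.5019] rect [432. 501.] [50. 62.] 63.5 z 0.036 [ 42.  87. 183.]
flask1_mid 0.56 [102. 207.] 354 [0.5351 0.4971] rect [533. 500.] [51. 67.] 34.6 z 0.036 [25. 24. 24.]
t 28.3 pos [0.5485 0.2699 0.1464] ya 107.0 q6 -1.48 open 0.064 | turn -0.5 shift [-2.62 11.17  0.63]
```

play_rows:
  offset:
    - [-1.3,5.6,0]
    - [-1.3,5.6,0]
    - [0,0,0]
    - [0,0,0]
  turn: [0,0,0,0]

```text
time: 28.8
eef_pos: [0.5403, 0.3846, 0.1459]
eef_rot: [-0.0, -0.148, 0.989, -0.001]
ft_force: [-0.4, 0.2, 0.0]
opening: 0.0642
finger_force: 0.0
```

```bash
python3 -c "
from h import *
goto(.5485-.009*.954,.387-.009*.3,.029,107.5)
p=shot('side','s5.png'); X=cloud(p)
for v in 0,:
  m=(p['color'].min(-1)>110)&(X[...,2]>.015)&(X[...,2]<.05)&(abs(X[...,0]-.54)<.08)&(abs(X[...,1]-.385)<.08)
  q=X[m]; print(len(q),np.nanpercentile(q,[2,50,98],axis=0).round(3),cv2.minAreaRect((q[:,:2]*1000).astype(np.float32)))
p=dict(np.load('side1.npz')); X=p['X']
m=(p['color'].min(-1)>110)&(X[...,2]>.015)&(X[...,2]<.05)&(abs(X[...,0]-.54)<.08)&(abs(X[...,1]-.385)<.08)
q=X[m]; print(len(q),np.nanpercentile(q,[2,50,98],axis=0).round(3),cv2.minAreaRect((q[:,:2]*1000).astype(np.float32)))
"
```

```text
t 28.8 pos [0.5403 0.3846 0.1459] ya 107.0 q6 -1.31 open 0.0642 | turn -0.5 shift [ 0.03 -0.   11.69]
124 [[0.518 0.361 0.016]
 [0.543 0.38  0.035]
 [0.578 0.407 0.041]] ((548.5360717773438, 387.32476806640625), (68.29483032226562, 43.993778228759766), 22.900672912597656)
165 [[0.462 0.362 0.017]
 [0.535 0.386 0.035]
 [0.579 0.422 0.043]] ((519.166259765625, 390.0551452636719), (56.5191535949707, 125.22462463378906), 76.94155883789062)
```

Flask A hasn't moved: the fit gives (0.5485, 0.387). I'll grasp it.

play_rows:
  offset:
    - [0,0,4]
    - [0,0,4.6]
    - [0,0,3]
    - [0,0,0]
  turn: [0,0,0,0]

```text
time: 29.35
eef_pos: [0.5379, 0.3823, 0.0269]
eef_rot: [-0.004, -0.147, 0.989, -0.002]
ft_force: [-0.6, 0.4, 0.5]
opening: 0.0641
finger_force: 0.0
```

play_rows:
  offset:
    - [0,0,0]
    - [0,0,0]
    - [0,0,0]
    - [0,0,0]
  turn: [0,0,0,0]
  jaw: -1

```text
time: 29.85
eef_pos: [0.5416, 0.3866, 0.0325]
eef_rot: [0.002, -0.149, 0.989, 0.0]
ft_force: [0.2, -1.4, 6.5]
opening: 0.0396
finger_force: 41.3
```

play_rows:
  offset:
    - [0,0,-2]
    - [0,0,-4]
    - [0,0,-4]
    - [0,0,-3]
    - [0,0,0]
  turn: [0,0,0,0,0]

```text
time: 30.48
eef_pos: [0.542, 0.3875, 0.1647]
eef_rot: [0.004, -0.149, 0.989, 0.002]
ft_force: [0.5, -0.7, -0.9]
opening: 0.0392
finger_force: 40.5
```

play_rows:
  offset:
    - [0,0,0]
    - [0,0,0]
    - [0,0,0]
  turn: [9,9,0]

```text
time: 30.85
eef_pos: [0.5388, 0.3853, 0.1583]
eef_rot: [-0.001, 0.007, 1.0, -0.001]
ft_force: [-0.4, 0.9, -1.0]
opening: 0.0393
finger_force: 40.5
```

```bash
python3 -c "
from h import *
goto(.521,-.1488,.150,88.8)"
```

```text
t 30.85 pos [0.5388 0.3853 0.1583] ya 89.2 q6 -1.0 open 0.0393 | turn 0.4 shift [  0.66 -53.43   0.93]
```

play_rows:
  offset:
    - [0,-3,0]
    - [0,-5,0]
    - [0,-5.5,0]
    - [0,-5.5,0]
    - [0,-5.5,0]
  turn: [0,0,0,0,0]

```text
time: 31.48
eef_pos: [0.5353, 0.1393, 0.1594]
eef_rot: [-0.001, 0.006, 1.0, -0.0]
ft_force: [0.4, -0.4, -0.3]
opening: 0.0392
finger_force: 40.5
```

play_rows:
  offset:
    - [0.3,-5.5,0]
    - [0.4,-5.5,0]
    - [0.4,-5.5,0]
    - [0.3,-5.5,0]
    - [0,-4,0]
  turn: [0,0,0,0,0]

```text
time: 32.1
eef_pos: [0.5169, -0.1208, 0.1595]
eef_rot: [-0.001, 0.007, 1.0, 0.0]
ft_force: [-0.1, 1.0, -0.8]
opening: 0.0395
finger_force: 40.6
```

play_rows:
  offset:
    - [0,-2.8,0]
    - [0,0,0]
    - [0,0,0]
  turn: [0,0,0]

```text
time: 32.48
eef_pos: [0.5169, -0.1461, 0.1596]
eef_rot: [-0.001, 0.007, 1.0, 0.001]
ft_force: [-0.3, 0.0, -1.6]
opening: 0.0392
finger_force: 40.6
```

```bash
python3 -c "
from h import *
goto(.521,-.1488,.0455,88.8)"
```

```text
t 32.475 pos [ 0.5169 -0.1461  0.1596] ya 89.1 q6 -1.91 open 0.0392 | turn 0.3 shift [-0.43 -0.28 11.41]
```

play_rows:
  offset:
    - [-0.4,-0.3,3]
    - [0,0,4]
    - [0,0,3]
    - [0,0,1.4]
    - [0,0,0]
  turn: [0,0,0,0,0]

```text
time: 33.1
eef_pos: [0.5215, -0.1488, 0.0459]
eef_rot: [-0.0, 0.007, 1.0, 0.0]
ft_force: [-0.3, -0.7, -0.3]
opening: 0.0396
finger_force: 41.5
```

play_rows:
  offset:
    - [0,0,0]
    - [0,0,0]
    - [0,0,0]
    - [0,0,-3]
    - [0,0,-6]
  turn: [0,0,0,0,0]
  jaw: 0.2

```text
time: 33.72
eef_pos: [0.519, -0.149, 0.1346]
eef_rot: [-0.003, 0.008, 1.0, 0.001]
ft_force: [1.3, -0.3, -0.0]
opening: 0.0511
finger_force: 0.0
```

play_rows:
  offset:
    - [4,4.5,-3]
    - [4,4.5,0]
    - [2,5,0]
    - [0,5,0]
    - [0,0,0]
  turn: [0,0,0,0,0]

```text
time: 34.35
eef_pos: [0.427, 0.041, 0.1646]
eef_rot: [0.001, 0.006, 1.0, 0.0]
ft_force: [-0.5, -0.5, -0.7]
opening: 0.0516
finger_force: 0.0
```

```bash
cat > cov.py <<'E'
from h import *
np.set_printoptions(precision=4,suppress=True)
p=shot('top'); X=cloud(p); col=p['color'].astype(int); v,u=np.mgrid[:420,:560]
def fit(m,h):
    P=np.array([ray_at(p,q,h)[:2] for q in np.argwhere(m)[:,::-1]]); r=cv2.minAreaRect((P*1000).astype(np.float32)); print(len(P),P.mean(0),r)
g=(abs(u-222)<24)&(abs(v-175)<10)&(col.max(-1)<70); fit(g,.051)
# warmer yaw & well edges: bright mask vs well (grey)
P=X[(u>295)&(u<425)&(v>145)&(v<245)&(X[...,2]>.05)&(X[...,2]<.08)]
print(cv2.minAreaRect((P[:,:2]*1000).astype(np.float32)))
# line fits by canny rows on divider etc.
E
python3 bay.py s6.png; python3 cov.py;  python3 -c "
from h import *
goto(.62,.157,.15,8.6)"
```

```text
135 [0.6198 0.1572] ((619.9212036132812, 156.85736083984375), (13.607537269592285, 81.76525115966797), 8.840954780578613)
((559.0266723632812, -243.2945556640625), (326.07708740234375, 224.0004119873047), 88.6942367553711)
t 34.5 pos [0.4276 0.0381 0.1644] ya 89.1 q6 -1.57 open 0.0513 | turn 80.5 shift [ 8.88 20.81  1.44]
```

View pics/cs6.png

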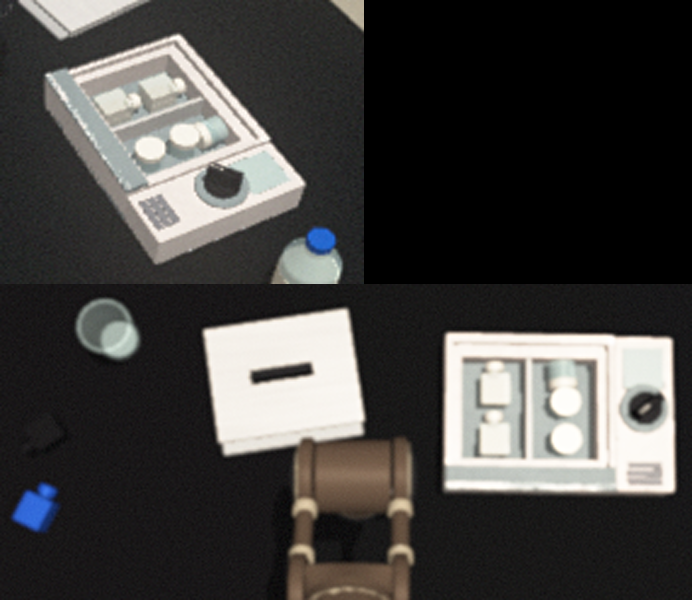

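Both flasks and all three jars are in place. Now the cover: rib at (0.620, 0.157), 8.6°.

play_rows:
  offset:
    - [0,0,0]
    - [0,0,0]
    - [0,0,0]
    - [0,0,0]
  turn: [10.2,10.2,10,10]

```text
time: 35.0
eef_pos: [0.4276, 0.0369, 0.1641]
eef_rot: [-0.0, 0.357, 0.934, -0.0]
ft_force: [-0.4, 0.1, -0.3]
opening: 0.0513
finger_force: 0.0
```

play_rows:
  offset:
    - [0,0,0]
    - [0,0,0]
    - [0,0,0]
    - [0,0,0]
  turn: [10,10,10,10]

```text
time: 35.5
eef_pos: [0.4276, 0.0368, 0.1641]
eef_rot: [0.0, 0.655, 0.756, -0.0]
ft_force: [-1.3, 1.0, 1.2]
opening: 0.0514
finger_force: 0.0
```

play_rows:
  offset:
    - [2.2,5.2,0]
    - [2.2,5.2,0]
    - [2.2,5.2,0]
    - [2.2,5.2,0]
    - [0,0,0]
  turn: [0,0,0,0,0]

```text
time: 36.12
eef_pos: [0.6235, 0.1567, 0.1634]
eef_rot: [0.001, 0.652, 0.758, 0.001]
ft_force: [-1.4, -0.3, -0.8]
opening: 0.051
finger_force: 0.0
```

```bash
python3 -c "
from h import *
goto(.6205,.1572,.044,8.6)"
```

```text
t 36.125 pos [0.6235 0.1567 0.1634] ya 8.6 q6 0.03 open 0.051 | turn 0.0 shift [ 0.09 -0.31 11.94]
```

play_rows:
  offset:
    - [0,-0.2,4]
    - [0,0,4.5]
    - [0,0,3.3]
    - [0,0,0]
    - [0,0,0]
  turn: [0,0,0,0,0]

```text
time: 36.75
eef_pos: [0.6185, 0.1555, 0.0474]
eef_rot: [0.0, 0.652, 0.758, 0.0]
ft_force: [-0.5, 0.2, -0.2]
opening: 0.0511
finger_force: 0.0
```

play_rows:
  offset:
    - [0,0,0]
    - [0,0,0]
    - [0,0,0]
    - [0,0,0]
    - [0,0,0]
  turn: [0,0,0,0,0]
  jaw: -1
  squeeze: 90

```text
time: 37.38
eef_pos: [0.6198, 0.1569, 0.0486]
eef_rot: [0.002, 0.652, 0.759, 0.002]
ft_force: [0.5, 0.1, 5.6]
opening: 0.0125
finger_force: 88.7
```

play_rows:
  offset:
    - [0,0,-1]
    - [0,0,-2.5]
    - [0,0,-3.5]
    - [0,0,-3]
    - [0,0,0]
  turn: [0,0,0,5,4.9]

```text
time: 38.0
eef_pos: [0.6191, 0.157, 0.1492]
eef_rot: [0.001, 0.715, 0.699, 0.002]
ft_force: [1.1, 0.2, -3.4]
opening: 0.0129
finger_force: 88.2
```

```bash
python3 -c "
from h import *
goto(.5892,-.2012,.145,-1.3)
p=shot('top'); X=cloud(p); m=(p['color'].min(-1)>110)&(X[...,2]>.06)&(X[...,2]<.15)&(X[...,1]>.03)&(X[...,1]<.28)&(X[...,0]>.5)&(X[...,0]<.72)
q=X[m]; A=np.c_[q[:,:2]-q[:,:2].mean(0),np.ones(len(q))]; 
for i in range(5):
  k=np.linalg.lstsq(A,q[:,2],rcond=None)[0]; r=abs(q[:,2]-A@k); A=A[r<.008]; q=q[r<.008]
print(len(q),k, cv2.minAreaRect((q[:,:2]*1000).astype(np.float32)))"
```

```text
t 38.0 pos [0.6191 0.157  0.1492] ya -1.4 q6 0.2 open 0.0129 | turn -0.1 shift [-35.88  -2.18   0.37]
1637 [0.01958637 0.00423029 0.1155774 ] ((610.5872192382812, 146.62799072265625), (194.7822723388672, 189.61302185058594), 89.82009887695312)
```

play_rows:
  offset:
    - [-2,0,0]
    - [-4,0,0]
    - [-5,-0.3,0]
    - [-5,-0.3,0]
    - [-5,-0.3,0]
  turn: [0,0,0,0,0]

```text
time: 38.67
eef_pos: [0.6023, -0.0556, 0.1448]
eef_rot: [-0.001, 0.714, 0.7, -0.001]
ft_force: [0.8, 0.3, -2.9]
opening: 0.0123
finger_force: 88.0
```

play_rows:
  offset:
    - [-5,-0.4,0]
    - [-4.5,-0.4,0]
    - [-3.5,-0.4,0]
    - [-1.5,0,0]
    - [0,0,0]
  turn: [0,0,0,0,0]

```text
time: 39.3
eef_pos: [0.5882, -0.1988, 0.1453]
eef_rot: [-0.001, 0.715, 0.699, -0.0]
ft_force: [0.2, 0.5, -3.6]
opening: 0.0125
finger_force: 88.0
```

play_rows:
  offset:
    - [0,0,0]
    - [0,0,0]
    - [0,0,0]
  turn: [0,0,0]

```text
time: 39.67
eef_pos: [0.5894, -0.1968, 0.1462]
eef_rot: [-0.0, 0.714, 0.7, 0.0]
ft_force: [-0.7, -0.5, -2.4]
opening: 0.0124
finger_force: 88.0
```

```bash
python3 bay.py s7.png; python3 -c "
from h import *
goto(.5892,-.2012,.119,-1.3)
p=shot('top'); X=cloud(p); m=(p['color'].min(-1)>100)&(X[...,2]>.1)&(X[...,2]<.13)
q=X[m]; q=q[(q[:,0]>.4)&(q[:,1]<0)&(q[:,1]>-.4)]
print(len(q),np.median(q,0), cv2.minAreaRect((q[:,:2]*1000).astype(np.float32)))"
```

```text
t 39.775 pos [ 0.5893 -0.1972  0.1462] ya -1.2 q6 -0.37 open 0.0126 | turn 0.1 shift [-0.4  -0.    2.72]
1654 [ 0.59229919 -0.12377931  0.11260516] ((582.372802734375, -236.70252990722656), (292.7127990722656, 190.17630004882812), 88.72528839111328)
```

View pics/cs7.png

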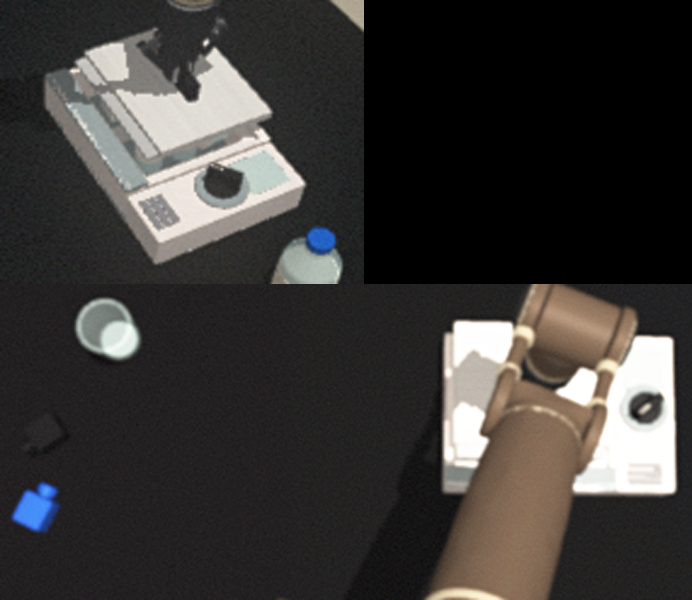

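```bash
cat > ce.py <<'E'
from h import *
s=ctrl.read_state(); T=s['eef_pos']; th=np.radians(-1.3); Rm=np.array([[np.cos(th),-np.sin(th)],[np.sin(th),np.cos(th)]])
for n in('top','side'):
    p=shot(n); X=cloud(p); m=(p['color'].min(-1)>60)&(abs(X[...,2]-(T[2]-.0336))<.006)
    q=X[m]; d=(q[:,:2]-np.array(T[:2]))@Rm
    d=d[(abs(d[:,0])<.14)&(abs(d[:,1])<.14)]
    H=lambda a,lo,hi:[(round(x,3),int(k)) for k,x in zip(*np.histogram(a,np.arange(lo,hi,.003)))]
    print(n,len(d)); print('y-',H(d[:,1],-.12,-.095)); print('y+',H(d[:,1],.095,.12)); print('x-',H(d[:,0],-.11,-.07)); print('x+',H(d[:,0],.07,.1))
E
python3 ce.py
```

```text
top 1427
y- [(np.float64(-0.12), 0), (np.float64(-0.117), 0), (np.float64(-0.114), 0), (np.float64(-0.111), 0), (np.float64(-0.108), 18), (np.float64(-0.105), 12), (np.float64(-0.102), 10), (np.float64(-0.099), 7)]
y+ [(np.float64(0.095), 58), (np.float64(0.098), 55), (np.float64(0.101), 60), (np.float64(0.104), 60), (np.float64(0.107), 0), (np.float64(0.11), 0), (np.float64(0.113), 0), (np.float64(0.116), 0)]
x- [(np.float64(-0.11), 0), (np.float64(-0.107), 0), (np.float64(-0.104), 1), (np.float64(-0.101), 4), (np.float64(-0.098), 2), (np.float64(-0.095), 7), (np.float64(-0.092), 6), (np.float64(-0.089), 3), (np.float64(-0.086), 11), (np.float64(-0.083), 23), (np.float64(-0.08), 24), (np.float64(-0.077), 20), (np.float64(-0.074), 18)]
x+ [(np.float64(0.07), 25), (np.float64(0.073), 32), (np.float64(0.076), 33), (np.float64(0.079), 19), (np.float64(0.082), 23), (np.float64(0.085), 26), (np.float64(0.088), 3), (np.float64(0.091), 0), (np.float64(0.094), 0)]
side 2022
y- [(np.float64(-0.12), 0), (np.float64(-0.117), 0), (np.float64(-0.114), 0), (np.float64(-0.111), 7), (np.float64(-0.108), 56), (np.float64(-0.105), 39), (np.float64(-0.102), 45), (np.float64(-0.099), 40)]
y+ [(np.float64(0.095), 19), (np.float64(0.098), 25), (np.float64(0.101), 20), (np.float64(0.104), 17), (np.float64(0.107), 8), (np.float64(0.11), 2), (np.float64(0.113), 0), (np.float64(0.116), 0)]
x- [(np.float64(-0.11), 0), (np.float64(-0.107), 0), (np.float64(-0.104), 1), (np.float64(-0.101), 4), (np.float64(-0.098), 7), (np.float64(-0.095), 11), (np.float64(-0.092), 3), (np.float64(-0.089), 6), (np.float64(-0.086), 52), (np.float64(-0.083), 52), (np.float64(-0.08), 46), (np.float64(-0.077), 45), (np.float64(-0.074), 46)]
x+ [(np.float64(0.07), 28), (np.float64(0.073), 30), (np.float64(0.076), 31), (np.float64(0.079), 30), (np.float64(0.082), 29), (np.float64(0.085), 12), (np.float64(0.088), 0), (np.float64(0.091), 0), (np.float64(0.094), 0)]
```

play_rows:
  offset:
    - [-0.4,0,1]
    - [0,0,1]
    - [0,0,0.5]
    - [0,0,0]
    - [0,0,0]
  turn: [0,0,0,0,0]

```text
time: 40.55
eef_pos: [0.5893, -0.202, 0.1213]
eef_rot: [0.0, 0.715, 0.7, 0.0]
ft_force: [-0.9, -0.6, -2.9]
opening: 0.0122
finger_force: 88.0
```

play_rows:
  offset:
    - [0,0,0.1]
    - [0,0,0.1]
    - [0,0,0]
  turn: [0,0,0]

```text
time: 40.92
eef_pos: [0.5891, -0.2019, 0.1192]
eef_rot: [-0.0, 0.715, 0.7, -0.0]
ft_force: [0.4, 0.4, -2.5]
opening: 0.0128
finger_force: 88.0
```

```bash
python3 -c "
from h import *
goto(.5892,-.2010,.119,-1.3); s=ctrl.read_state(); print(s['ft_force'],s['ft_torque'])"
```

```text
t 40.925 pos [ 0.5891 -0.2019  0.1192] ya -1.2 q6 -0.38 open 0.0128 | turn 0.1 shift [0.09 0.01 0.02]
[ 0.39563544  0.41855196 -2.53837522] [-0.03670814  0.0367155  -0.00195849]
```

play_rows:
  offset:
    - [0.1,0,0.1]
    - [0,0,0.1]
    - [0,0,0]
  turn: [0,0,0]

```text
time: 41.3
eef_pos: [0.589, -0.2008, 0.117]
eef_rot: [-0.0, 0.715, 0.7, -0.0]
ft_force: [0.0, 0.9, -2.8]
opening: 0.0128
finger_force: 88.0
```

play_rows:
  offset:
    - [0,0,0.1]
    - [0,0,0.1]
    - [0,0,0]
  turn: [0,0,0]

```text
time: 41.68
eef_pos: [0.589, -0.2009, 0.1164]
eef_rot: [-0.0, 0.715, 0.7, -0.0]
ft_force: [-5.4, 1.9, 5.5]
opening: 0.0129
finger_force: 89.2
```

play_rows:
  offset:
    - [0,0,0]
    - [0,0,0]
    - [0,0,0]
    - [0,0,0]
    - [0,0,0]
  turn: [0,0,0,0,0]
  jaw: -0.3

```text
time: 42.3
eef_pos: [0.5891, -0.2009, 0.1151]
eef_rot: [0.0, 0.715, 0.7, 0.0]
ft_force: [1.0, 0.9, -0.9]
opening: 0.0298
finger_force: 0.0
```

```bash
cat > pl.py <<'E'
from h import *
import sys
th=np.radians(-1.3); Rm=np.array([[np.cos(th),-np.sin(th)],[np.sin(th),np.cos(th)]])
p=shot('side',sys.argv[1]); X=cloud(p); q=X.reshape(-1,3); c=p['color'].reshape(-1,3)
W=np.c_[(q[:,:2]-[.5663,-.2008])@Rm,q[:,2]]
m=(c.min(-1)>60)&(abs(W[:,0])<.12)&(abs(W[:,1])<.105)&(W[:,2]>.06)&(W[:,2]<.105)
for lo in np.arange(-.11,.12,.01):
    k=m&(abs(W[:,0]-lo)<.005); z=W[k,2]
    print(round(lo,3),k.sum(),np.percentile(z,[10,50,90]).round(4) if k.sum()>5 else '')
E
python3 pl.py s8.png; python3 -c "
from h import *
goto(.5892,-.2010,.119,-1.3)
a=cv2.imread('pics/s8.png')[200:330,250:400]
cv2.imwrite('pics/c8.png',cv2.resize(a,None,fx=5,fy=4.5,interpolation=cv2.INTER_CUBIC))"
```

```text
-0.11 156 [0.0741 0.0769 0.0804]
-0.1 154 [0.0739 0.0763 0.0797]
-0.09 139 [0.0735 0.0767 0.0798]
-0.08 54 [0.0607 0.0628 0.0655]
-0.07 116 [0.061  0.063  0.0656]
-0.06 191 [0.0618 0.0694 0.0747]
-0.05 157 [0.0693 0.0728 0.0758]
-0.04 158 [0.0702 0.0739 0.077 ]
-0.03 153 [0.0713 0.0747 0.0771]
-0.02 151 [0.072  0.075  0.0781]
-0.01 155 [0.0726 0.0754 0.0787]
-0.0 160 [0.0723 0.0764 0.0794]
0.01 111 [0.0732 0.0768 0.0804]
0.02 77 [0.0748 0.0776 0.0814]
0.03 69 [0.0739 0.0785 0.0836]
0.04 69 [0.076  0.0792 0.0832]
0.05 89 [0.0771 0.0804 0.0833]
0.06 81 [0.077  0.0806 0.0831]
0.07 95 [0.0776 0.0812 0.0845]
0.08 89 [0.0792 0.0819 0.0848]
0.09 99 [0.0798 0.0828 0.0858]
0.1 102 [0.0806 0.0832 0.0863]
0.11 35 [0.08   0.0834 0.0865]
t 42.35 pos [ 0.5891 -0.2009  0.1151] ya -1.2 q6 -0.38 open 0.03 | turn 0.1 shift [-0.01  0.01 -0.39]
```

View pics/c8.png

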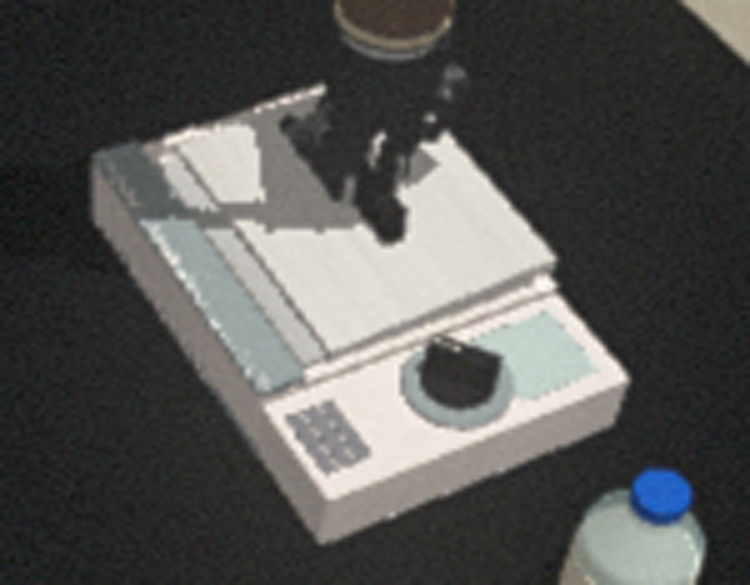

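The cover rests as planned: tongue on the seat in front of the lip, front edge on the stop. Now I'll push it toward the lip with the open jaws around the rib.

play_rows:
  offset:
    - [0,0,0.6]
    - [0,-0.5,0]
    - [0,-0.5,0]
    - [0,-0.3,0]
    - [0,-0.3,0]
  turn: [0,0,0,0,0]

```text
time: 42.98
eef_pos: [0.5732, -0.2006, 0.1094]
eef_rot: [0.0, 0.715, 0.7, 0.0]
ft_force: [2.1, -0.2, -0.4]
opening: 0.0299
finger_force: 0.6
```

play_rows:
  offset:
    - [0,-0.3,0]
    - [0,-0.3,0]
    - [0,-0.2,0]
    - [0,0,0]
  turn: [0,0,0,0]

```text
time: 43.48
eef_pos: [0.5648, -0.2004, 0.1092]
eef_rot: [-0.0, 0.715, 0.7, -0.0]
ft_force: [1.0, 0.7, 0.5]
opening: 0.0299
finger_force: 0.2
```

```bash
python3 pl.py s9.png | sed -n '3,7p;12,24p'; python3 -c "
from h import *
goto(.560,-.2010,.109,-1.3)"
```

```text
-0.09 139 [0.0741 0.0767 0.08  ]
-0.08 122 [0.0618 0.0656 0.0734]
-0.07 170 [0.0693 0.0726 0.0754]
-0.06 159 [0.0697 0.0728 0.0757]
-0.05 146 [0.0709 0.0735 0.0765]
-0.0 95 [0.0744 0.0764 0.0801]
0.01 70 [0.0735 0.0779 0.0821]
0.02 62 [0.0742 0.0782 0.0819]
0.03 75 [0.0757 0.0791 0.0833]
0.04 92 [0.0762 0.0799 0.0826]
0.05 91 [0.0768 0.0798 0.0825]
0.06 95 [0.0781 0.0809 0.0842]
0.07 87 [0.0783 0.0817 0.0845]
0.08 106 [0.0789 0.082  0.0846]
0.09 78 [0.0796 0.0826 0.0855]
0.1 22 [0.0658 0.0686 0.0708]
0.11 3 
t 43.525 pos [ 0.5648 -0.2004  0.1092] ya -1.2 q6 -0.39 open 0.0297 | turn 0.1 shift [-0.07 -0.48  0.02]
```

play_rows:
  offset:
    - [0,-0.3,0]
    - [0,-0.2,0]
    - [0,-0.2,0]
    - [0,0,0]
    - [0,0,0]
  turn: [0,0,0,0,0]

```text
time: 44.15
eef_pos: [0.5578, -0.2002, 0.1091]
eef_rot: [-0.0, 0.715, 0.7, -0.0]
ft_force: [-0.4, 0.6, 0.3]
opening: 0.0301
finger_force: 0.1
```

```bash
python3 pl.py s10.png | sed -n '3,7p;12,24p'; python3 -c "
from h import *
goto(.560,-.2010,.109,-1.3)"
```

```text
-0.09 129 [0.0739 0.0764 0.079 ]
-0.08 136 [0.0677 0.0705 0.074 ]
-0.07 157 [0.0674 0.0707 0.0736]
-0.06 150 [0.0683 0.071  0.0737]
-0.05 154 [0.0674 0.071  0.0743]
-0.0 67 [0.0676 0.0705 0.0744]
0.01 65 [0.0673 0.0711 0.0814]
0.02 64 [0.0677 0.0716 0.0751]
0.03 81 [0.0689 0.0715 0.0735]
0.04 89 [0.0674 0.0711 0.0739]
0.05 95 [0.0679 0.0709 0.0741]
0.06 89 [0.0673 0.0705 0.0742]
0.07 100 [0.0683 0.0713 0.0741]
0.08 93 [0.0676 0.0707 0.0737]
0.09 85 [0.0622 0.0671 0.0702]
0.1 95 [0.0652 0.0682 0.0712]
0.11 0 
t 44.2 pos [ 0.5578 -0.2002  0.1091] ya -1.2 q6 -0.4 open 0.0298 | turn 0.1 shift [-0.08  0.22  0.01]
```

The cover now lies flat, with its top at 71 mm all over. I'll lift off and measure the knob.

play_rows:
  offset:
    - [0,0.3,-1]
    - [0,0,-3]
    - [0,0,-4]
    - [4,0,0]
    - [4,0,0]
  turn: [0,0,0,0,0]

```text
time: 44.82
eef_pos: [0.5636, -0.1201, 0.191]
eef_rot: [0.001, 0.715, 0.699, 0.001]
ft_force: [0.8, 0.5, 0.1]
opening: 0.0299
finger_force: 0.0
```

play_rows:
  offset:
    - [5,0,0]
    - [5,0,0]
    - [0,0,0]
    - [0,0,0]
    - [0,0,0]
  turn: [0,0,-10,-10,-10]
  jaw: 0

```text
time: 45.45
eef_pos: [0.5651, -0.02, 0.19]
eef_rot: [0.0, 0.506, 0.862, 0.0]
ft_force: [-0.7, -0.2, 0.4]
opening: 0.0427
finger_force: 0.0
```

```bash
cat > kn.py <<'E'
from h import *
for n in('top','side'):
    p=shot(n,'k%s%d.png'%(n,int(ctrl.read_state()['time']))); X=cloud(p); c=p['color'].astype(int)
    m=(c.max(-1)<95)&(abs(X[...,0]-.56)<.04)&(abs(X[...,1]+.359)<.04)
    for lo,hi in((.06,.12),(.1,.12)):
        q=X[m&(X[...,2]>lo)&(X[...,2]<hi)]
        if len(q)<5: continue
        w,V=np.linalg.eigh(np.cov(q[:,:2].T)); print(n,lo,len(q),q.mean(0).round(4),np.nanpercentile(q[:,2],[50,95]).round(4),cv2.minAreaRect((q[:,:2]*1000).astype(np.float32)),'bar dir',np.degrees(np.arctan2(V[1,1],V[0,1])).round(1),np.sqrt(w)*1000)
    m=(abs(X[...,0]-.5)<.03)&(abs(X[...,1]+.34)<.015); print('console z',np.nanmedian(X[m][:,2]))
    P=X[(X[...,2]>.05)&(X[...,2]<.09)&(abs(X[...,0]-.56)<.16)&(X[...,1]<-.04)&(X[...,1]>-.43)]
    print(cv2.minAreaRect((P[:,:2]*1000).astype(np.float32)))
goto(.560,-.359,.15,37.8)
E
python3 kn.py; python3 pl.py s11.png | sed -n '5,7p;18,22p'
```

```text
top 0.06 195 [ 0.5607 -0.359   0.0874] [0.0807 0.1104] ((560.6420288085938, -360.6167297363281), (41.8484001159668, 43.2943229675293), 44.751869201660156) bar dir 126.8 [11.06791288 12.04883741]
top 0.1 57 [ 0.5619 -0.3612  0.1076] [0.1075 0.1136] ((560.8676147460938, -360.4708557128906), (13.729286193847656, 40.41703796386719), 36.16200637817383) bar dir 125.3 [ 4.28081236 12.11968605]
console z 0.06418828423387803
((558.8618774414062, -249.75889587402344), (313.25018310546875, 224.81410217285156), 88.55894470214844)
side 0.06 179 [ 0.5555 -0.3679  0.09  ] [0.0865 0.109 ] ((553.7015380859375, -367.6034851074219), (29.30247688293457, 46.93766784667969), 41.075653076171875) bar dir 129.1 [ 6.09191952 12.56338645]
side 0.1 53 [ 0.561  -0.3678  0.1064] [0.1067 0.1117] ((557.492431640625, -367.1127014160156), (16.751203536987305, 41.58100509643555), 50.4048957824707) bar dir 129.6 [ 3.8391489  11.79024443]
console z 0.06424089832466262
((558.2966918945312, -240.82919311523438), (331.5206298828125, 228.29225158691406), 88.50520324707031)
t 45.55 pos [ 0.5651 -0.0202  0.1899] ya 28.8 q6 -0.62 open 0.0429 | turn -9.0 shift [-26.46 -21.17   3.99]
-0.07 157 [0.0677 0.0708 0.0736]
-0.06 150 [0.0675 0.0707 0.0743]
-0.05 142 [0.068  0.0709 0.074 ]
0.06 138 [0.0671 0.0712 0.0742]
0.07 134 [0.0676 0.0709 0.0737]
0.08 139 [0.0682 0.0712 0.0741]
0.09 107 [0.0613 0.0674 0.0706]
0.1 117 [0.0643 0.0677 0.0712]
```

play_rows:
  offset:
    - [0,0,0]
    - [0,0,0]
  turn: [-7.7,0]

```text
time: 45.85
eef_pos: [0.565, -0.0204, 0.1894]
eef_rot: [0.0, 0.452, 0.892, 0.0]
ft_force: [0.6, 0.2, -0.1]
opening: 0.0423
finger_force: 0.0
```

```bash
python3 -c "
from h import *
goto(.5605,-.3605,.15,36.5)"
```

```text
t 45.85 pos [ 0.565  -0.0204  0.1894] ya 36.3 q6 -0.75 open 0.0423 | turn -0.2 shift [-27.07 -20.59   3.95]
```

play_rows:
  offset:
    - [-4.5,-3.4,0]
    - [-4.5,-3.4,0]
    - [-4.5,-3.4,0]
    - [-4.5,-3.4,0]
    - [-4.5,-3.4,0]
  turn: [0,0,0,0,0]

```text
time: 46.48
eef_pos: [0.5619, -0.3042, 0.1894]
eef_rot: [0.0, 0.452, 0.892, 0.0]
ft_force: [0.2, -0.5, 0.2]
opening: 0.0425
finger_force: 0.0
```

play_rows:
  offset:
    - [-4.6,-3.6,0]
    - [0,0,2]
    - [0,0,2]
    - [0,0,0]
    - [0,0,0]
  turn: [0,0,0,0,0]

```text
time: 47.1
eef_pos: [0.5607, -0.3593, 0.1489]
eef_rot: [-0.0, 0.45, 0.893, 0.0]
ft_force: [0.4, -0.7, 0.8]
opening: 0.0429
finger_force: 0.0
```

```bash
python3 -c "
from h import *
goto(.5605,-.3605,.107,36.5)"
```

```text
t 47.1 pos [ 0.5607 -0.3593  0.1489] ya 36.5 q6 -1.27 open 0.0429 | turn 0.0 shift [-0.09 -0.09  4.19]
```

play_rows:
  offset:
    - [-0.1,-0.1,1.5]
    - [0,0,1.5]
    - [0,0,1.2]
    - [0,0,0]
    - [0,0,0]
  turn: [0,0,0,0,0]

```text
time: 47.72
eef_pos: [0.5603, -0.3623, 0.1072]
eef_rot: [0.0, 0.45, 0.893, -0.0]
ft_force: [0.1, -0.4, 0.7]
opening: 0.0425
finger_force: 0.0
```

play_rows:
  offset:
    - [0,0,0]
    - [0,0,0]
    - [0,0,0]
    - [0,0,0]
    - [0,0,0]
  turn: [0,0,0,0,0]
  jaw: -1
  squeeze: 40

```text
time: 48.35
eef_pos: [0.5609, -0.3623, 0.108]
eef_rot: [0.001, 0.45, 0.893, 0.0]
ft_force: [1.6, 2.4, 3.6]
opening: 0.0131
finger_force: 41.0
```

play_rows:
  offset:
    - [0,0,0]
    - [0,0,0]
    - [0,0,0]
    - [0,0,0]
    - [0,0,0]
  turn: [8,8,8,8,8]

```text
time: 48.98
eef_pos: [0.5604, -0.3625, 0.108]
eef_rot: [0.0, 0.73, 0.684, -0.0]
ft_force: [-0.4, 0.5, 4.9]
opening: 0.0131
finger_force: 41.1
```

play_rows:
  offset:
    - [0,0,0]
    - [0,0,0]
    - [0,0,0]
    - [0,0,0]
    - [0,0,0]
  turn: [8,8,8,8,6]

```text
time: 49.6
eef_pos: [0.5599, -0.3622, 0.108]
eef_rot: [-0.0, 0.912, 0.409, -0.0]
ft_force: [-0.9, 1.4, 5.7]
opening: 0.0132
finger_force: 41.3
```

play_rows:
  offset:
    - [0,0,0]
    - [0,0,0]
    - [0,0,0]
    - [0,0,0]
  turn: [3,3,3,0]

```text
time: 50.1
eef_pos: [0.5599, -0.3622, 0.108]
eef_rot: [0.0, 0.941, 0.34, -0.001]
ft_force: [-1.3, 2.1, 5.8]
opening: 0.0132
finger_force: 46.2
```

```bash
python3 -c "
from h import *
goto(.5605,-.3605,.107,36.5); s=ctrl.read_state(); print(s['ft_force'],s['ft_torque'])"
```

```text
t 50.1 pos [ 0.5599 -0.3622  0.108 ] ya -50.3 q6 0.24 open 0.0132 | turn -86.8 shift [0.1  0.15 0.1 ]
[-1.29305698  2.06876178  5.82655197] [0.31740321 0.1864085  0.75654502]
```

Wrist torque is 0.76 N m, against knob friction of about 0.04 N m, so the knob is at its stop. I'll release and retreat.

play_rows:
  offset:
    - [0,0,0]
    - [0,0,0]
    - [0,0,0]
    - [0,0,0]
    - [0,0,-2]
  turn: [0,0,0,0,0]
  jaw: 0.2

```text
time: 50.72
eef_pos: [0.5587, -0.3611, 0.1255]
eef_rot: [-0.002, 0.941, 0.338, -0.001]
ft_force: [-0.4, 0.4, 0.1]
opening: 0.0509
finger_force: 0.0
```

play_rows:
  offset:
    - [0,0,-5]
    - [0,0,-5]
    - [-4,-4,0]
    - [-4,-4,0]
    - [0,0,0]
  turn: [0,0,0,0,0]

```text
time: 51.35
eef_pos: [0.4436, -0.3498, 0.2274]
eef_rot: [-0.001, 0.942, 0.337, -0.001]
ft_force: [0.1, -0.2, 0.6]
opening: 0.0518
finger_force: 0.0
```

```bash
python3 kn.py; python3 pl.py s12.png | sed -n '5,7p;18,22p'; python3 -c "
import cv2
a=cv2.imread('pics/s12.png')[200:330,250:400]
cv2.imwrite('pics/c12.png',cv2.resize(a,None,fx=5,fy=4.5,interpolation=cv2.INTER_CUBIC))"
```

```text
top 0.06 195 [ 0.5581 -0.3578  0.089 ] [0.0826 0.1108] ((561.888916015625, -359.05908203125), (39.48323059082031, 42.98549270629883), 77.28900909423828) bar dir 50.5 [ 9.09034068 11.5186347 ]
top 0.1 61 [ 0.5593 -0.3643  0.1069] [0.1069 0.1127] ((562.9385986328125, -362.4788513183594), (42.51613235473633, 14.758960723876953), 41.363155364990234) bar dir -137.6 [ 4.33829808 11.09439244]
console z 0.06973919425671404
((559.5565795898438, -243.26617431640625), (325.8045654296875, 224.83807373046875), 88.849365234375)
side 0.06 172 [ 0.5566 -0.3667  0.0877] [0.0801 0.1096] ((559.33447265625, -363.0406494140625), (45.60463333129883, 43.58973693847656), 57.126502990722656) bar dir 48.7 [11.4297294  12.44652976]
side 0.1 51 [ 0.5562 -0.3667  0.1069] [0.1067 0.111 ] ((559.3346557617188, -364.27862548828125), (43.40140151977539, 13.340682029724121), 41.48829650878906) bar dir -137.4 [ 4.20091769 12.47686169]
console z 0.5162765163778178
((557.7735595703125, -241.3474884033203), (330.39276123046875, 228.3727264404297), 88.4652099609375)
t 51.45 pos [ 0.4478 -0.3518  0.2289] ya -50.6 q6 0.14 open 0.0511 | turn -88.4 shift [-7.42  8.42  7.92]
-0.07 77 [0.0689 0.071  0.0738]
-0.06 79 [0.0684 0.0711 0.0736]
-0.05 96 [0.0679 0.0711 0.0744]
0.06 66 [0.0672 0.0705 0.0738]
0.07 90 [0.0679 0.0705 0.0738]
0.08 87 [0.0672 0.0707 0.0737]
0.09 82 [0.0621 0.0666 0.0706]
0.1 93 [0.064  0.0677 0.0704]
```

View pics/c12.png

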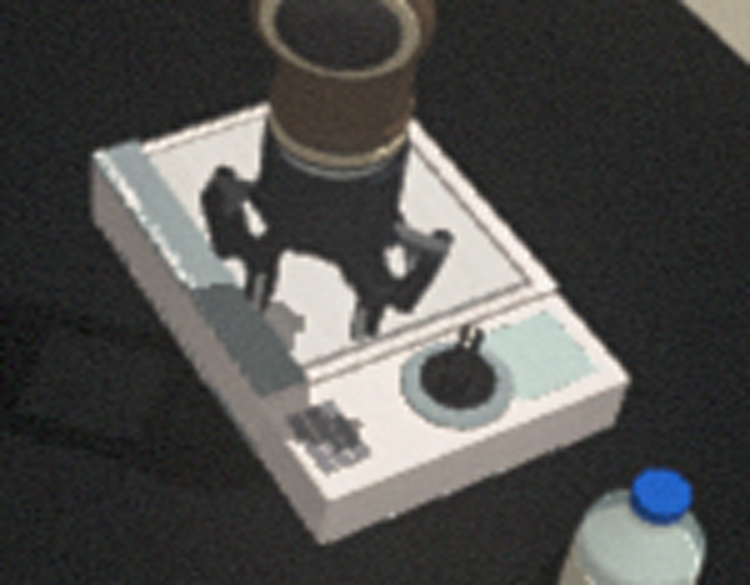

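The bar stands at about -138°, which gives a knob angle of 2.39 rad (at the stop). The cover is flat and the arm is clear.

```bash
python3 -c "
from cell import ctrl
print(ctrl.job_done())"
```

```text
the job is handed in; nothing more can be done
None
```

I loaded both flasks and all three jars into their bays, closed the cover flat with its tongue under the lip, turned the heat knob to its clockwise stop, and handed the job in; no verdict came back, and one jar lies on its side in its bay.

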